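Draw down the damp-cupboard hatch with the hook pole

TASK

Wet cups stand in front of the damp cupboard, so open its high hatch with the hook pole and keep the gripper off the cupboard: take the pole from its wooden rest, feel the hook sideways into the swing eye on the hatch, pull the hatch gently out of its catch and draw it down until its stay clicks and holds it against the stop. Pull by feel and do not wrench the eye or let the hatch fly down; then unhook, lay the pole back in its rest as it lay, and leave the two wet cups and the water bowl where they stand.

Things in the scene. Friction and masses are not known exactly. Their poses are not given: they have to be found in the camera images.
- hook_pole: Hook pole, 0.27 m, 0.13 kg. Origin on its centre line at the balance point (grip here). x along the pole to the hook, z up as it lies. Wooden handle from x = -0.120 to 0.030, flat sides, 18 mm wide (y), 24 mm high; then an 8 mm steel rod to x = 0.143, where it bends into a straight 6 mm round finger that points to -y (right, seen along the pole) from (0.150, -0.007, 0) to (0.146, -0.034, 0).
- hook (a point): Point on the finger's centre line, at (0.148, -0.017, 0) in the pole's frame, 20 mm short of the rounded tip. The finger leans 8 degrees back towards the handle, so a pull along the pole draws the eye into the bend.
- pole_rest: Fixed wooden rest: board 240 x 70 x 12 mm with two 18 mm thick forks at x = -0.095 (slot 25 mm wide, for the handle) and x = +0.080 (slot 22 mm, for the rod); slots flare at the top, at most 77 mm above the table. Origin on the table, x along the pole. In the rest the pole lies level, parallel to it, its origin 50 mm up and within 6 mm of the rest's in plan, finger level to -y.
- cupboard: Plywood damp cupboard, fixed: 145 (x) x 300 (y) x 340 mm, origin on the table under its centre, front to its -x. Below 146 mm an open bay, above it the locker with the hatch in its front (front face at x = -0.0725). Hatch, eye and stay count as parts of it. Nothing may load it or its eye with more than 20 N: the eye's screws would tear out.
- hatch (a joint): Hatch angle, rad: 0 shut (upright), grows as the upper edge swings out and down. Flap 272 wide, 156 high, 12 mm thick, hinged at its lower edge. A spring catch holds it shut: 8 to 13 N at the eye, square to the hatch, over the first 10 mm. Then a friction hinge (1 to 4 N) keeps it where it is left. The stay's spring catch takes 8 to 13 N, then snaps the hatch on to a hard stop.
- eye_pivot (a point): Pivot pin of the swing eye, at mid width of the hatch's outer face, 14 mm out from it, 138 mm above the hinge line. The eye's centre is 18 mm from the pivot: ring of 5 mm wire, 12 mm clear, hole along the cupboard's y. It swings about y, square to the hatch, and stays (1 N moves it) where last left: on the shut hatch 3 to 86 degrees out from hanging straight down. Its angle is not measured.
- hatch_hinge (a point): Point of the hatch's hinge axis at mid width, 165 mm above the table, 6 mm behind the cupboard's front face; the axis runs along the cupboard's y. Does not move.
- stay_pin (a point): Steel pin on the hatch's stay arm, inside the locker by its left wall, 85 mm from the hinge axis; rises as the hatch opens.
- stay_seat (a point): Where the pin's centre comes to lie when the stay has clicked and the hatch is on its stop, 85 mm from the hinge axis. Set by hand before the start, anywhere from 0.98 to 1.22 rad of hatch angle; does not move. The stay's catch begins to resist 0.12 rad before the seat and snaps over half-way.
- wet_cup: Bystander: leather-hard eight-sided clay cup with a crescent handle, 87 x 123 x 86 mm, in front of the cupboard to the right. Origin under its middle.
- wet_cup_b: Bystander: a second such cup, 87 x 123 x 86 mm, nearer the cupboard, on the right, where the open hatch hangs above it. Origin under its middle.
- water_bowl: Bystander: bowl, 112 mm across, 50 mm high, in front of the middle of the cupboard, about under the line of the pole. Origin under its middle.

How it is judged:
By the outcome, as a careful person would: the job done as asked, in the order asked, and still so for the second after the job is handed in, with the robot touching nothing.
It also fails if it takes over 69 s, if anything falls off the work surface, if the arm or the gripper's body presses on something with over 40 N, if the wrist force passes 120 N, or if a joint passes its speed limit or range.

ROBOT

A 6-joint arm with a two-finger parallel gripper is mounted at the origin on the work surface; the furniture and walls round the work are solid. World frame = base frame: x ahead of the robot, y to its left, z up, the work surface at z = 0. Lengths are in mm, angles in rad, forces in N, time in s.
With the tool pointing down it reaches from about 275 to 750 mm from the base axis. Payload 10.2 kg.
Tool frame: the origin (TCP) lies at the very end of the fingers, on their centre line; the grasp point (between the pads) lies 19 mm behind it; z points along the fingers, y is the line along which they close (so a half turn about z gives the same grasp; the last joint's range is limited). The gripper opens to 85 mm and grips with 20 to 120 N. Pads are 22 mm wide; open, the fingers measure 114 mm over their backs; the gripper's body (76 mm by 85 mm) begins 54 mm behind the grasp point. The pads swing forward as they close: fully open they stand 13 mm farther back than shut.
Start: joints at [-1.405, 0.313, 1.498, -0, 1.331, -0.223], TCP at [199.004, -485.828, 231.294] pointing down, gripper open.
Joint ranges: [-2.94, 2.94], [-0.97, 2.17], [0.19, 2.56], [-1.23, 4.37], [0.02, 3.11], [-2.88, 2.88]. Speed limits (rad/s): [2.39, 2.39, 3.01, 3.14, 3.14, 3.14].

INTERFACE

Orientations are given as a unit quaternion [w, x, y, z].
In Python, from rig import telemetry, optics, ctrl gives the robot as it stands.
- The arm moves only by the tool servo_tool, never from a script. Its argument "deltas" is a list of rows, each a list of 3 entries, a list of its own where there are three numbers: the shift along the tool's x, y, z in units of 20 cm (1.0 is 20 cm), then the turn, a rotation vector about the tool's x, y, z in units of 90 degrees (1.0 is 90 degrees), then the opening, from 0 (shut) to 1 (fully open). A call has 1 to 8 rows; each row shifts and turns the commanded pose from where the row before left it, along the tool's axes as they then stand; what a row does not reach is not made up. A row lasts 1/10 s, in which the tool goes at most 50 mm and 8.59 degrees, less where a joint would pass 70% of its speed; a pose out of reach is approached as far as the arm can. A call with a number of a shift or a turn outside -1 to 1 is refused whole. A call with a gripper value outside its range is refused whole. The fingers move at their own pace and stop on an object; "squeeze" is the grip in N (left out, the last holds). Time passes only in rows, so rows that do not move let the fingers close. It gives the time, the measured TCP pose, the force, the opening and the grip force at its end, in the units of the state.
- telemetry.sense(): the state, without advancing time (a new reading comes with each control period).
- optics.capture(name): name is "scene" or "top" or "wrist"; returns the picture (420x560x3 uint8, blue, green, red); there is no depth.
- optics.camera_model(name): a dict with "vfov" (degrees; the focal length in pixels is half the picture's height over the tangent of half this angle, whatever the lens; pixels are square), "cx", "cy" (the principal point, pixels), "R" (3x3) and "t" (3): a world point X has camera coordinates R X + t; the wrist camera has in their place "mount" (4x4, takes a point from camera to tool coordinates, whose origin is the TCP and whose axes are the flange's). Camera axes: x right, y down, z forward; pixel columns grow to the right and rows downward; lengths in mm; the calibration is good to about 2 mm. The wrist camera is an equidistant fisheye: a pixel r from the principal point sees the ray r / f radians off the axis. A picture is of the moment at which its call begins: read the wrist's pose just before it. camera_model takes no time and is no camera call.
- ctrl.finish_job(): hands the job in; it is judged then, once.
The state is a dict: "time_s": time; "joints": joint angles; "dq": joint speeds; "tau": joint torques, N m; "eef_pos": TCP position; "ee_rot": TCP orientation; "force": force on the tool from outside, world axes, zero at the start; "wrist_torque": the same for the moment, N m; "grip_width": opening from 0.0 (shut) to 1.0 (fully open); "grip_force": force on a finger pad.
Only numpy, scipy, OpenCV 4.12 (cv2) and the standard library are available. Lean on these libraries where they do the work, as an engineer would, in place of code of your own. Each camera call takes 0.05 s, during which the arm holds its last target. There are 200 camera calls.

## Working session

There is one attempt and no reset: what is moved stays moved. The work goes in short steps, Python scripts to look and compute and a tool call to move; the robot and the scene stay as the last step left them, time stands still between calls to the robot, and variables do not carry over. Pictures are saved under pics/ and viewed, at most 10 in all, crops included, and the job is handed in when it is done.

Besides the shell and the picture viewer there is one more tool, called by a JSON object that holds its "op" and its "data". servo_tool: Moves the arm, as the interface text tells. Its arguments: {"type":"object","properties":{"deltas":{"type":"array"},"squeeze":{"type":"number"}},"required":["deltas"]}

```bash
mkdir -p pics; ls
python3 - <<'E'
from rig import telemetry, optics, ctrl
import cv2, numpy as np
s=telemetry.sense();print(s)
for n in("scene","top","wrist"):
    im=optics.capture(n);cv2.imwrite(f"pics/{n}0.png",im)
    m=optics.camera_model(n);print(n,{k:np.round(v,4).tolist() for k,v in m.items() if not isinstance(v,str)})
a=cv2.imread("pics/scene0.png");b=cv2.imread("pics/top0.png")
E
```

```text
pics
{'time_s': 0.0, 'joints': array([-1.40539088e+00,  3.13433776e-01,  1.49838932e+00, -1.18151329e-05,
        1.33102554e+00, -2.23411972e-01]), 'dq': array([ 0.00068433, -0.00036618, -0.00062102,  0.00089863,  0.00104568,
        0.00126321]), 'tau': array([ 5.64186735e-05, -4.12268364e+01, -2.59741706e+01, -1.60911777e-04,
        4.18042051e-03, -9.08028170e-06]), 'eef_pos': array([ 198.96308995, -485.57188822,  230.76136274]), 'ee_rot': array([-6.27893754e-04,  9.81161605e-01,  1.93187759e-01,  1.24759782e-05]), 'force': array([-0.2683512 , -0.42950887, -0.38865418]), 'wrist_torque': array([ 0.05356825, -0.01825821,  0.01946815]), 'grip_force': 0.0, 'grip_width': 0.9994233958874612}
scene {'vfov': 49.6587, 'cx': 279.9572, 'cy': 206.8059, 'R': [[-0.826, -0.5631, 0.0261], [-0.3058, 0.4088, -0.8599], [0.4735, -0.7182, -0.5098]], 't': [489.2653, 351.4332, 1243.8635]}
top {'vfov': 43.1904, 'cx': 279.405, 'cy': 202.5852, 'R': [[0.015, -0.9999, 0.0071], [-0.9882, -0.0159, -0.1523], [0.1524, -0.0047, -0.9883]], 't': [-7.8008, 620.3829, 1610.6932]}
wrist {'vfov': 65.7065, 'cx': 280.0784, 'cy': 210.0944, 'mount': [[-0.0015, -0.9494, -0.314, 80.7016], [1.0, -0.0017, 0.0004, -1.003], [-0.0009, -0.314, 0.9494, -142.5492], [0.0, 0.0, 0.0, 1.0]]}
```

View pics/scene0.png

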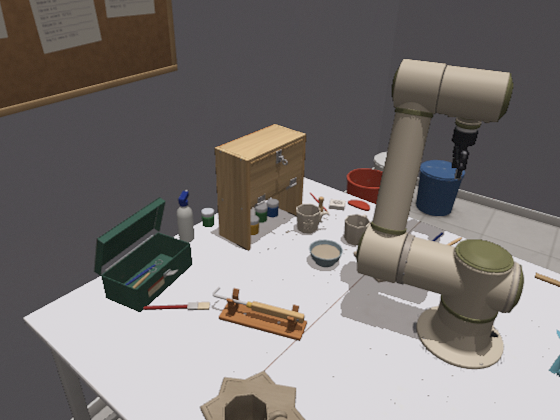

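View pics/top0.png

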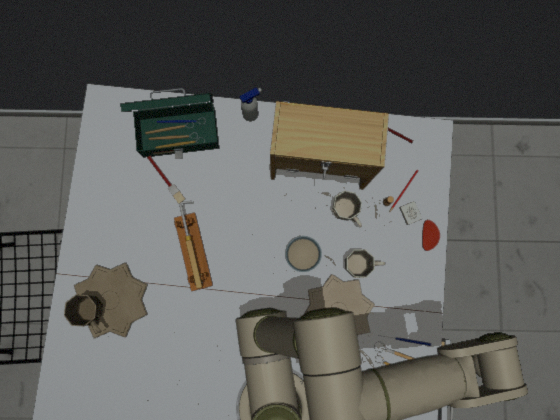

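The scene view shows the rest with the pole around (263,313), the cupboard around (262,185) with its eye at (281,158), the bowl at (325,253) and the cups at (308,218) and (357,229). In the top view the rest is at (193,252) with the finger at (187,204), and the eye is near (324,168). Next I'll enlarge these regions.

Run:
```python
import cv2, numpy as np
a=cv2.imread("pics/scene0.png");b=cv2.imread("pics/top0.png")
def c(im,x,y,w,h,s):return cv2.resize(im[y:y+h,x:x+w],None,fx=s,fy=s,interpolation=cv2.INTER_CUBIC)
# 4 tiles of 400x300
T=[c(a,210,275,100,75,4),c(a,215,125,100,75,4),c(b,145,195,100,100,3),c(b,265,95,133,100,3)]
T[2]=cv2.copyMakeBorder(T[2],0,0,0,100,cv2.BORDER_CONSTANT);T[3]=cv2.copyMakeBorder(T[3],0,0,0,1,cv2.BORDER_CONSTANT)
m=np.vstack([np.hstack(T[:2]),np.hstack(T[2:])])
m=np.clip(m.astype(float)*1.4,0,255).astype(np.uint8)
cv2.imwrite("pics/m0.png",m);print(m.shape)
```

```text
(600, 800, 3)
```

View pics/m0.png

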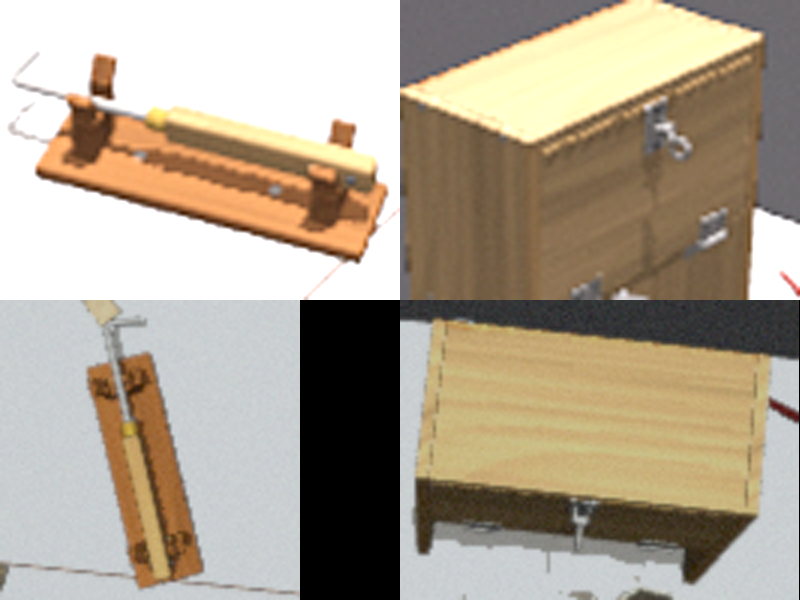

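The montage is clear. Scene tile: bend (15,82), finger tip (38,55), ferrule (157,118) and tail (368,177). Top tile: bend (108,324), tip (146,322), ferrule (130,428) and tail (163,577). The cupboard's top corners and the swing eye (ring near scene tile (682,146), hanging out about 45°) are visible too.

```bash
cat > h.py <<'E'
import numpy as np, cv2
from scipy.optimize import least_squares
from scipy.spatial.transform import Rotation as Ro
from rig import telemetry, optics, ctrl
def fpx(m): return 210/np.tan(np.radians(m["vfov"])/2)
def proj(m,X):
    c=np.atleast_2d(X)@np.array(m["R"]).T+np.array(m["t"]); return c[:,:2]/c[:,2:]*fpx(m)+[m["cx"],m["cy"]]
def wpose(s):
    q=s["ee_rot"]; return Ro.from_quat([q[1],q[2],q[3],q[0]]).as_matrix(), np.array(s["eef_pos"])
def wproj(m,R,p,X):
    M=np.array(m["mount"]); T=(np.atleast_2d(X)-p)@R; c=(T-M[:3,3])@M[:3,:3]
    r=np.linalg.norm(c[:,:2],axis=1); th=np.arctan2(r,c[:,2]); return c[:,:2]/r[:,None]*(th*fpx(m))[:,None]+[m["cx"],m["cy"]]
def tri(fs,x0=(400,0,100)):
    "fs: list of (projector,pixel)"
    r=least_squares(lambda X:np.concatenate([(f(X)[0]-np.array(u)) for f,u in fs]),x0); return r.x,np.sqrt(np.mean(r.fun**2))
def pose2(p): # x,y,yaw -> fn local->world
    c,s=np.cos(p[2]),np.sin(p[2]); A=np.array([[c,-s,0],[s,c,0],[0,0,1]])
    return lambda L:np.atleast_2d(L)@A.T+[p[0],p[1],0]
E
python3 - <<'E'
from h import *
S=optics.camera_model("scene");T=optics.camera_model("top")
t0=lambda u,v:(210+u/4,275+v/4); t1=lambda u,v:(215+(u-400)/4,125+v/4)
t2=lambda u,v:(145+u/3,195+(v-300)/3); t3=lambda u,v:(265+(u-400)/3,95+(v-300)/3)
fS=lambda X:proj(S,X); fT=lambda X:proj(T,X)
for n,a,b in [("bend",t0(15,82),t2(108,324)),("tip",t0(38,55),t2(146,322)),("ferr",t0(157,118),t2(130,428)),("tail",t0(368,170),t2(164,577)),
 ("cFL",t1(528,145),t3(415,480)),("cFR",t1(763,38),t3(756,513)),("cBL",t1(401,93),t3(434,320)),("ring",t1(682,146),t3(578,540)),("piv",t1(660,128),t3(581,516))]:
    x,e=tri([(fS,a),(fT,b)]);print(n,x.round(1),round(e,2))
E
```

```text
bend [613.1 308.5  44.6] 0.4
tip [619.7 271.8  39.5] 0.39
ferr [505.7 281.2  48.1] 0.13
tail [356.8 241.   52.1] 0.37
cFL [702.5  30.2 334.5] 0.28
cFR [ 676.8 -267.5  334.7] 0.1
cBL [846.5  15.  334.7] 0.22
ring [ 659.3 -116.5  292. ] 0.07
piv [ 680.2 -117.7  301.5] 0.28
```

The heights agree within about 5 mm. The pole's origin is near (472,271) with yaw 0.26, the cupboard's yaw is about −0.086, and the ring is near (659,−116,292). On the way to the pole I'll look at the eye with the wrist camera.

{"op": "servo_tool", "data": {"deltas": [[[0.2,-0.08,-0.06],[0,0,0],1],[[0.2,-0.08,-0.06],[0,0,0],1],[[0.2,-0.08,-0.06],[0,0,0],1],[[0.2,-0.08,-0.06],[0,0,0],1],[[0.2,-0.08,-0.06],[0,0,0],1],[[0.2,-0.08,-0.06],[0,0,0],1],[[0.2,-0.08,-0.06],[0,0,0],1],[[0.2,-0.08,-0.06],[0,0,0],1]]}}

```text
time_s: 0.95
eef_pos: [447.6, -244.5, 327.7]
ee_rot: [-0.0, 0.981, 0.193, -0.0]
force: [-0.1, -1.0, 0.7]
grip_width: 0.997
grip_force: 0.0
```

{"op": "servo_tool", "data": {"deltas": [[[0.1,-0.04,0],[0,0,0.08],1],[[0.1,-0.02,0],[0,0.09,0],1],[[0,0,0],[0,0.09,0],1],[[0,0,0],[0,0.09,0],1],[[0,0,0],[0,0.06,0],1],[[0,0,0],[0,0,0],1]]}}

```text
time_s: 1.55
eef_pos: [479.1, -222.3, 326.5]
ee_rot: [-0.034, 0.958, 0.125, 0.254]
force: [-0.7, 0.4, 0.8]
grip_width: 1.002
grip_force: 0.0
```

```bash
cat >> h.py <<'E'
import pickle
def wshot(tag):
    s=telemetry.sense(); im=optics.capture("wrist"); cv2.imwrite(f"pics/{tag}.png",im)
    pickle.dump(wpose(s),open(f"pics/{tag}.pkl","wb")); return s,im
E
python3 - <<'E'
from h import *
s,im=wshot("v1"); R,p=wpose(s); W=optics.camera_model("wrist")
print(s["time_s"],p.round(1),R.round(3).tolist()); print(wproj(W,R,p,[[659,-116.5,292],[702,30,340],[677,-267,340]]).round(0))
E
```

```text
1.55 [ 479.1 -222.3  326.5] [[0.84, 0.258, 0.478], [0.223, -0.966, 0.129], [0.495, -0.002, -0.869]]
[[213.  19.]
 [ 86. -46.]
 [414.   1.]]
```

{"op": "servo_tool", "data": {"deltas": [[[0,0,0],[0,0.09,0],1],[[0,0,0],[0,0.09,0],1],[[0,0,0],[0,0,0],1]]}}

```text
time_s: 1.9
eef_pos: [479.6, -221.9, 325.6]
ee_rot: [-0.053, 0.913, 0.12, 0.386]
force: [0.4, 0.7, -0.4]
grip_width: 1.0
grip_force: 0.0
```

Run:
```python
from h import *
s,im=wshot("v1b"); R,p=wpose(s); W=optics.camera_model("wrist")
print(s["time_s"],p.round(1),R.round(3).tolist()); print(wproj(W,R,p,[[659,-116.5,292],[702,30,340],[677,-267,340]]).round(0))
```

```text
1.9 [ 479.6 -221.9  325.6] [[0.674, 0.259, 0.692], [0.178, -0.966, 0.189], [0.717, -0.004, -0.697]]
[[222.  71.]
 [112.   8.]
 [397.  46.]]
```

{"op": "servo_tool", "data": {"deltas": [[[0,-0.2,0],[0,0,0],1],[[0,-0.2,0],[0,0,0],1],[[0,-0.2,0],[0,0,0],1],[[0,-0.2,0],[0,0,0],1],[[0,0,0],[0,0,0],1]]}}

```text
time_s: 2.45
eef_pos: [438.1, -63.9, 328.7]
ee_rot: [-0.051, 0.913, 0.124, 0.385]
force: [-0.4, -0.6, -0.4]
grip_width: 0.998
grip_force: 0.0
```

Run:
```python
from h import *
s,im=wshot("v2"); R,p=wpose(s); W=optics.camera_model("wrist")
print(s["time_s"],p.round(1),R.round(3).tolist()); print(wproj(W,R,p,[[659,-116.5,292],[702,30,340],[677,-267,340]]).round(0))
a=cv2.imread("pics/v1b.png");b=cv2.imread("pics/v2.png")
m=np.vstack([a[:300],b[:300]]);
print(m.shape); cv2.imwrite("pics/m1.png",np.clip(m*1.3,0,255).astype(np.uint8))
```

```text
2.45 [438.1 -63.9 328.7] [[0.672, 0.265, 0.691], [0.187, -0.964, 0.188], [0.716, 0.003, -0.698]]
[[393.  78.]
 [260.  -7.]
 [540.  80.]]
(600, 560, 3)
```

View pics/m1.png

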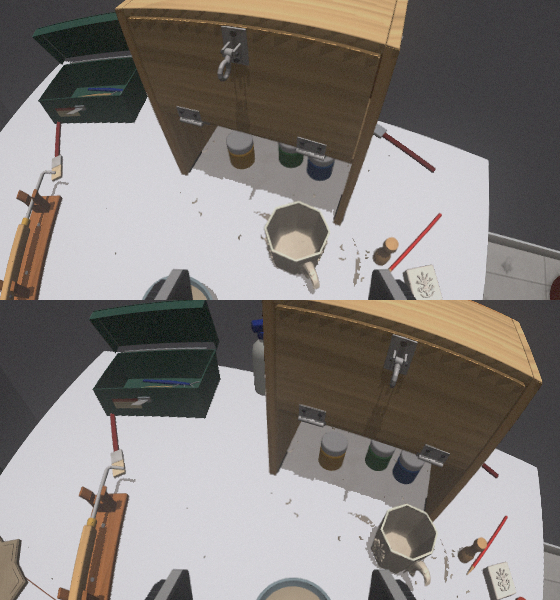

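Both wrist views show the eye: ring near (224,70) in the upper one and (396,73) in the lower one, within about 4 px of prediction. The pole and rest are at the left. I'll zoom in on both.

Run:
```python
import cv2, numpy as np
a=cv2.imread("pics/v1b.png");b=cv2.imread("pics/v2.png")
def c(im,x,y,w,h,s):return cv2.resize(im[y:y+h,x:x+w],None,fx=s,fy=s,interpolation=cv2.INTER_CUBIC)
T=[c(a,205,20,50,60,5),c(b,370,25,50,60,5),c(b,40,150,100,200,3)]
L=np.vstack(T[:2]); R=T[2]; R2=c(a,0,160,80,200,3)
m=np.hstack([L,R,R2[:, :240]]);m=np.clip(m*1.3,0,255).astype(np.uint8);print(m.shape);cv2.imwrite("pics/m2.png",m)
```

```text
(600, 790, 3)
```

View pics/m2.png

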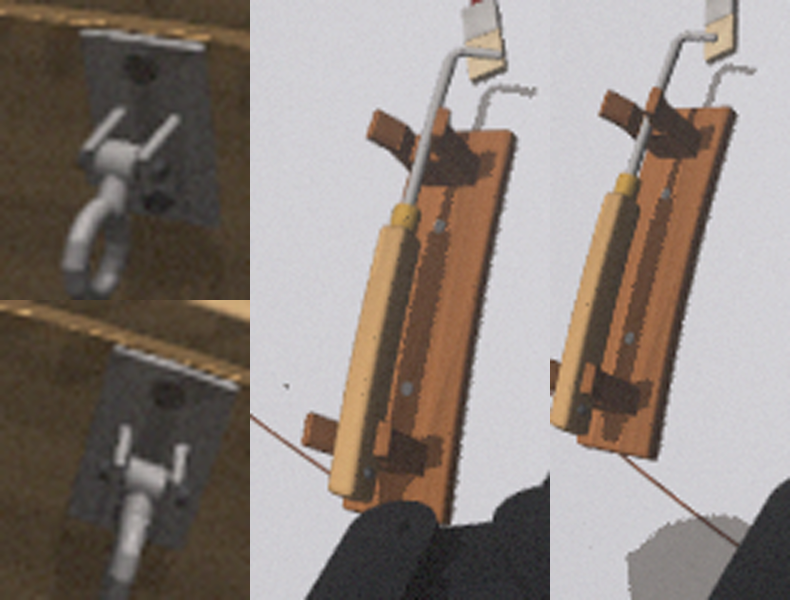

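Run:
```python
from h import *
S=optics.camera_model("scene");T=optics.camera_model("top");W=optics.camera_model("wrist")
Pa=pickle.load(open("pics/v1b.pkl","rb"));Pb=pickle.load(open("pics/v2.pkl","rb"))
f={"S":lambda X:proj(S,X),"T":lambda X:proj(T,X),"A":lambda X:wproj(W,*Pa,X),"B":lambda X:wproj(W,*Pb,X)}
t0=lambda u,v:(210+u/4,275+v/4); t1=lambda u,v:(215+(u-400)/4,125+v/4)
t2=lambda u,v:(145+u/3,195+(v-300)/3); t3=lambda u,v:(265+(u-400)/3,95+(v-300)/3)
b3=lambda u,v:(40+(u-250)/3,150+v/3); a3=lambda u,v:((u-550)/3,160+v/3)
ra=lambda u,v:(205+u/5,20+v/5); rb=lambda u,v:(370+u/5,25+(v-300)/5)
for n,l in {"ring":[("A",ra(97,255)),("B",rb(127,562))],"piv":[("A",ra(117,158)),("B",rb(148,475))],"tip":[("A",a3(717,37)),("B",b3(504,51))],"bend":[("A",a3(676,38)),("B",b3(447,54))],"tailR":[("A",a3(577,431)),("B",b3(364,497))]}.items():
    x,e=tri([(f[c],u) for c,u in l]); print(n,x.round(1),round(e,2))
x,e=tri([("A",ra(97,255)),("B",rb(127,562)),("S",t1(682,146)),("T",t3(578,540))] and [(f["A"],ra(97,255)),(f["B"],rb(127,562)),(f["S"],t1(682,146)),(f["T"],t3(578,540))]);print("ring4",x.round(1),e)
O=[((145.2,-36.8,0),"A",a3(717,37)),((145.2,-36.8,0),"B",b3(504,51)),((150.5,0,0),"A",a3(676,38)),((150.5,0,0),"B",b3(447,54)),
((-120,-9,12),"A",a3(577,431)),((-120,-9,12),"B",b3(364,497)),((-120,9,12),"B",b3(331,489)),
((145.2,-36.8,0),"S",t0(38,55)),((145.2,-36.8,0),"T",t2(146,322)),((150.5,0,0),"S",t0(15,82)),((150.5,0,0),"T",t2(108,324))]
def res(q):
    A=Ro.from_euler("ZY",[q[3],q[4]]).as_matrix()
    return np.concatenate([f[c](A@np.array(L)+q[:3])[0]-np.array(u) for L,c,u in O])
r=least_squares(res,[472,271,50,.26,0]);print("pole",r.x.round(3));print(r.fun.reshape(-1,2).round(1).tolist())
C=[((-72.5,150,340),"S",t1(528,145)),((-72.5,-150,340),"S",t1(763,38)),((72.5,150,340),"S",t1(401,93)),((-72.5,150,340),"T",t3(415,480)),((-72.5,-150,340),"T",t3(756,513)),((72.5,150,340),"T",t3(434,320)),
((-72.5,-150,340),"A",(402,30)),((-72.5,-150,340),"B",(540,80)),((-72.5,150,340),"A",(118,11)),((-72.5,-150,0),"A",(339,223)),((-72.5,150,0),"A",(186,173))]
def rc(q):
    g=pose2(q); return np.concatenate([f[c](g(L))[0]-np.array(u) for L,c,u in C])
r=least_squares(rc,[760,-125,-.086]);print("cup",r.x.round(3));print(r.fun.reshape(-1,2).round(1).tolist())
g=pose2(r.x);print("pivot exp",g([-86.5,0,303]).round(1),"hinge",g([-66.5,0,165]).round(1))
# bowl & cups at rim heights from top
def plane(u,z):
    r=least_squares(lambda q:proj(T,[q[0],q[1],z])[0]-np.array(u),[500,0]);return r.x.round(0)
print("bowl",plane((303,254),50),"cupb",plane((345,206),86),"cup",plane((358,264),86))
```

```text
ring [ 659.9 -118.8  292.7] 0.45
piv [ 673.  -119.4  306.2] 0.2
tip [621.4 272.3  49.9] 0.3
bend [613.7 316.2  45.2] 0.03
tailR [358.  230.2  49.6] 0.11
ring4 [ 660.1 -118.5  292.3] 0.4728814613263601
pole [4.70582e+02 2.67462e+02 4.74500e+01 2.97000e-01 2.00000e-03]
[[-0.4, 0.6], [-0.8, 1.6], [1.0, -0.4], [1.6, -0.5], [-1.6, -0.5], [-0.4, 0.2], [1.4, 1.7], [-0.4, -1.4], [-1.6, -1.0], [-1.7, -0.4], [-0.8, -0.1]]
cup [ 7.67800e+02 -1.25931e+02 -6.00000e-02]
[[0.3, -1.9], [-1.8, -2.4], [-2.0, -1.4], [0.6, -1.6], [1.9, -3.9], [-1.5, -1.5], [-0.4, 11.7], [0.9, -4.0], [-3.1, -3.7], [2.8, -3.2], [-4.2, 0.6]]
pivot exp [[ 681.5 -120.7  303. ]] hinge [[ 701.4 -121.9  165. ]]
bowl [461. -73.] cupb [ 607. -198.] cup [ 432. -237.]
```

{"op": "servo_tool", "data": {"deltas": [[[-0.02,-0.196,0.1],[0,0,0],1],[[-0.02,-0.196,0.1],[0,0,0],1],[[-0.02,-0.196,0.1],[0,0,0],1],[[-0.02,-0.196,0.1],[0,-0.08,0],1],[[0.05,-0.196,0.08],[0,-0.08,0],1],[[0.05,-0.196,0.07],[0,-0.08,0],1],[[0.05,-0.196,0.06],[0,-0.08,0],1],[[0.05,-0.196,0.05],[0,-0.09,0],1]]}}

```text
time_s: 3.3
eef_pos: [456.3, 217.7, 251.4]
ee_rot: [-0.027, 0.981, 0.133, 0.14]
force: [1.0, -1.5, 1.2]
grip_width: 1.002
grip_force: 0.0
```

{"op": "servo_tool", "data": {"deltas": [[[0,0,0],[0,-0.09,0],1],[[0,0,0],[0,-0.01,0],1],[[0,0,0],[0,0,0],1]]}}

```text
time_s: 3.6
eef_pos: [456.0, 216.1, 249.9]
ee_rot: [-0.019, 0.989, 0.136, 0.064]
force: [0.3, -1.1, 0.0]
grip_width: 1.002
grip_force: 0.0
```

Run:
```python
from h import *
s,im=wshot("v3"); R,p=wpose(s); W=optics.camera_model("wrist")
print(s["time_s"],p.round(1),R.round(3).tolist()); print(wproj(W,R,p,[[620.5,272,48],[613.5,312,47],[357,235,62],[471,267,62]]).round(0))
```

```text
3.6 [456.  216.1 249.9] [[0.955, 0.27, 0.121], [0.266, -0.963, 0.055], [0.132, -0.02, -0.991]]
[[276.  49.]
 [239.  47.]
 [245. 285.]
 [242. 181.]]
```

Run:
```python
import cv2,numpy as np
a=cv2.imread("pics/v3.png")[20:320,160:360]
cv2.imwrite("pics/m3.png",cv2.resize(np.clip(a*1.3,0,255).astype(np.uint8),None,fx=2,fy=2,interpolation=cv2.INTER_CUBIC))
```

```text
(no output)
```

View pics/m3.png

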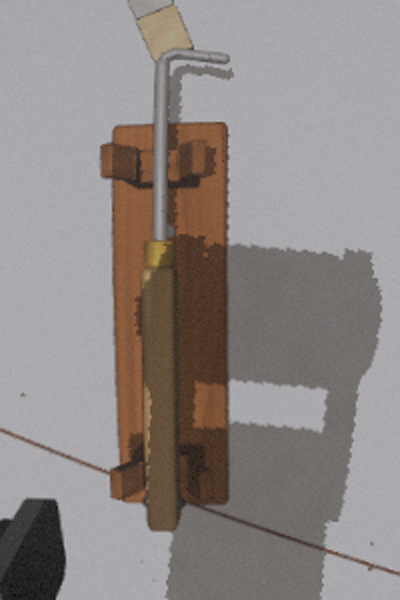

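Run:
```python
from h import *
S=optics.camera_model("scene");T=optics.camera_model("top");W=optics.camera_model("wrist")
P={k:pickle.load(open(f"pics/{n}.pkl","rb")) for k,n in dict(A="v1b",B="v2",C="v3").items()}
f={"S":lambda X:proj(S,X),"T":lambda X:proj(T,X),**{k:(lambda X,k=k:wproj(W,*P[k],X)) for k in P}}
b3=lambda u,v:(40+(u-250)/3,150+v/3); a3=lambda u,v:((u-550)/3,160+v/3); c3=lambda u,v:(160+u/2,20+v/2)
tip=(145.2,-36.8,0);bd=(150.5,0,0)
O=[(tip,"A",a3(717,37)),(tip,"B",b3(504,51)),(tip,"C",c3(229,59)),(bd,"C",c3(162,54)),((-120,-9,12),"A",a3(577,431)),((-120,-9,12),"B",b3(364,497)),((-120,9,12),"B",b3(331,489)),
((-120,9,12),"C",c3(148,529)),((-120,-9,12),"C",c3(177,529)),((100,0,0),"C",c3(161,150))]
O=O[:-1]
def mk(O,fz):
    def res(q):
        A=Ro.from_euler("Z",q[3]).as_matrix(); z=q[2] if fz is None else fz
        return np.concatenate([f[c](A@np.array(L)+[q[0],q[1],z])[0]-np.array(u) for L,c,u in O])
    r=least_squares(res,[472,271,50,.27]);print(r.x.round(3),r.fun.reshape(-1,2).round(1).tolist())
mk(O,None);mk(O,50);mk([o for o in O if o[1]=="C"],50)
B=[((120,35,12),"C",c3(114,126)),((120,-35,12),"C",c3(229,123)),((-120,-35,12),"C",c3(229,503)),((120,-35,12),"B",b3(515,131)),((120,-35,12),"A",a3(736,108)),((-120,-35,12),"A",a3(656,459))]
mk(B,0)
for n,l in dict(tip=[("A",a3(717,37)),("B",b3(504,51)),("C",c3(229,59))],tailR=[("A",a3(577,431)),("B",b3(364,497)),("C",c3(177,529))]).items():
    x,e=tri([(f[c],u) for c,u in l]);print(n,x.round(1),round(e,2))
```

```text
[4.70862e+02 2.70491e+02 4.51920e+01 2.73000e-01] [[0.6, 1.2], [0.2, 2.2], [-0.5, -0.0], [0.0, -0.9], [-2.3, -0.8], [-2.1, -0.3], [-0.1, 0.9], [0.8, -0.9], [1.7, -0.5]]
[4.70888e+02 2.69270e+02 5.00000e+01 2.75000e-01] [[-0.4, -0.1], [-0.4, 0.8], [0.2, -1.1], [0.2, -2.0], [-3.6, -1.2], [-3.1, -0.6], [-1.2, 0.6], [1.4, 1.1], [2.5, 1.4]]
[4.70338e+02 2.70566e+02 5.05120e+01 2.67000e-01] [[-0.1, -0.7], [0.1, -1.9], [-0.6, 1.1], [0.4, 1.6]]
[4.67159e+02 2.67465e+02 5.00000e+01 2.75000e-01] [[0.3, -0.4], [0.4, -0.9], [1.3, 1.8], [-0.3, -0.9], [-1.7, -1.1], [-2.6, 0.3]]
tip [620.2 273.   50. ] 0.56
tailR [356.3 230.5  52.1] 1.01
```

{"op": "servo_tool", "data": {"deltas": [[[0,0,0],[-0.013,-0.084,0],1],[[0.048,-0.08,0.18],[0,0,0],1],[[0.048,-0.08,0.18],[0,0,0],1],[[0.047,-0.08,0.18],[0,0,0],1],[[0,0,0.18],[0,0,0],1],[[0,0,0],[0,0,0],1]]}}

```text
time_s: 4.25
eef_pos: [466.9, 268.9, 102.8]
ee_rot: [0.0, 0.991, 0.136, -0.004]
force: [0.5, 0.4, 1.3]
grip_width: 0.999
grip_force: 0.0
```

Run:
```python
from h import *
s=telemetry.sense();R,p=wpose(s);print(s["time_s"],p.round(1),R.round(3).tolist())
print("yaw",np.arctan2(R[1,0],R[0,0]),"d tool",(R.T@(np.array([470.5,270,31])-p)/200).round(3))
```

```text
4.25 [466.9 268.9 102.8] [[0.963, 0.269, -0.008], [0.269, -0.963, -0.001], [-0.008, -0.001, -1.0]]
yaw 0.2720608232795067 d tool [0.021 0.    0.359]
```

{"op": "servo_tool", "data": {"deltas": [[[0.021,0,0.12],[0,0.005,0],1],[[0,0,0.12],[0,0,0],1],[[0,0,0.12],[0,0,0],1],[[0,0,0],[0,0,0],0.1],[[0,0,0],[0,0,0],0.1],[[0,0,0],[0,0,0],0.1],[[0,0,0],[0,0,0],0.1],[[0,0,0],[0,0,0],0.1]], "squeeze": 25}}

```text
time_s: 5.05
eef_pos: [473.9, 272.0, 35.4]
ee_rot: [-0.002, 0.991, 0.136, 0.004]
force: [-1.6, 0.7, 6.0]
grip_width: 0.202
grip_force: 27.1
```

{"op": "servo_tool", "data": {"deltas": [[[0,0,0],[0,0,0],0],[[0,0,0],[0,0,0],0],[[0,0,0],[0,0,0],0]], "squeeze": 100}}

```text
time_s: 5.35
eef_pos: [474.0, 272.0, 35.6]
ee_rot: [-0.002, 0.991, 0.136, 0.004]
force: [-1.9, -0.5, 8.2]
grip_width: 0.194
grip_force: 97.6
```

Run:
```python
from h import *
s=telemetry.sense();R,p=wpose(s);print(s["time_s"],p.round(1),R.round(3).tolist(),s["force"],s["wrist_torque"],s["grip_width"]*85,s["grip_force"])
s,im=wshot("v4")
c=im[:420,160:400];cv2.imwrite("pics/m4.png",np.clip(c*1.3,0,255).astype(np.uint8))
```

```text
5.35 [474.  272.   35.6] [[0.963, 0.27, 0.008], [0.27, -0.963, 0.004], [0.008, -0.002, -1.0]] [-1.92024602 -0.49914353  8.2316044 ] [-0.03684568  0.26333354 -0.02005772] 16.466691968677225 97.64058709144592
```

{"op": "servo_tool", "data": {"deltas": [[[0,0,-0.05],[0,0,0],0],[[0,0,-0.1],[0,0,0],0],[[0,0,-0.1],[0,0,0],0],[[0,0,-0.2],[0,0,0],0],[[0,0,-0.2],[0,0,0],0],[[0,0,-0.2],[0,0,0],0],[[0,0,-0.2],[0,0,0],0],[[0,0,-0.17],[0,0,0],0]]}}

```text
time_s: 6.2
eef_pos: [471.7, 270.8, 281.1]
ee_rot: [-0.001, 0.991, 0.136, 0.004]
force: [0.1, 0.8, -1.0]
grip_width: 0.193
grip_force: 97.7
```

Run:
```python
from h import *
s=telemetry.sense();R,p=wpose(s);print(s["time_s"],p.round(1),R.round(3).tolist(),s["force"],s["wrist_torque"],s["grip_width"]*85,s["grip_force"])
```

```text
6.2 [471.7 270.8 281.1] [[0.963, 0.27, 0.007], [0.27, -0.963, 0.004], [0.008, -0.002, -1.0]] [ 0.10292811  0.82635872 -0.95792751] [ 0.04222336 -0.04122744 -0.00446886] 16.38610566159487 97.67554879188538
```

{"op": "servo_tool", "data": {"deltas": [[[-0.05,0.2,0],[0,0,0],0],[[-0.05,0.23,0],[0,0,0],0],[[-0.05,0.23,0],[0,0,0],0],[[-0.05,0.23,0],[0,0,0],0],[[-0.05,0.23,0],[0,0,0],0],[[-0.05,0.23,0],[0,0,0],0],[[-0.05,0.22,0],[0,0,0],0],[[0,0,0],[0,-0.005,0.07],0]]}}

```text
time_s: 7.0
eef_pos: [489.0, -54.8, 277.5]
ee_rot: [-0.0, 0.997, 0.079, -0.001]
force: [0.5, 1.9, -1.4]
grip_width: 0.188
grip_force: 98.0
```

{"op": "servo_tool", "data": {"deltas": [[[0,0,0],[0,0,0.08],0],[[0,0,0],[0,0,0.074],0],[[0,0,0],[0,0,0],0],[[0,0,0],[0,0,0],0]]}}

```text
time_s: 7.4
eef_pos: [489.1, -50.3, 277.5]
ee_rot: [-0.001, 0.999, -0.038, -0.001]
force: [0.3, 0.3, -1.6]
grip_width: 0.19
grip_force: 97.9
```

```bash
cat >> h.py <<'E'
HK=np.array([144,17,-14.4]); TIPT=np.array([141.3,36.8,-14.4])
def st():
    s=telemetry.sense();R,p=wpose(s)
    print(round(s["time_s"],2),"p",p.round(1),"yaw",round(np.arctan2(R[1,0],R[0,0]),3),"pitch",round(np.arcsin(R[2,0]),3),"roll",round(R[2,1],3),"F",s["force"].round(1),"M",s["wrist_torque"].round(2),"hook",(p+R@HK).round(1))
    return s,R,p
E
python3 - <<'E'
from h import *
s,R,p=st()
print("to pre (tool units)",(R.T@(np.array([521,-52,278])-p)/200).round(3))
E
```

```text
7.4 p [489.1 -50.3 277.5] yaw -0.076 pitch -0.002 roll -0.001 F [ 0.3  0.3 -1.6] M [-0.01  0.01  0.02] hook [631.5 -78.1 291.6]
to pre (tool units) [ 0.159 -0.003 -0.003]
```

{"op": "servo_tool", "data": {"deltas": [[[0.08,0,0],[0,0,0],0],[[0.08,0,0],[0,0,0],0],[[0,0,0],[0,0,0],0],[[0,0,0],[0,0,0],0]]}}

```text
time_s: 7.8
eef_pos: [520.8, -52.7, 277.0]
ee_rot: [-0.001, 0.999, -0.038, -0.001]
force: [0.0, 1.0, -1.4]
grip_width: 0.19
grip_force: 97.9
```

Run:
```python
from h import *
s,R,p=st()
S=optics.camera_model("scene");T=optics.camera_model("top")
a=optics.capture("scene");b=optics.capture("top");cv2.imwrite("pics/s1.png",a);cv2.imwrite("pics/t1.png",b)
X=[p+R@HK,p+R@TIPT,[660,-118.5,292.5]];print(proj(S,X).round(1).tolist(),proj(T,X).round(1).tolist())
def c(im,x,y,w,h,k):return cv2.resize(im[y:y+h,x:x+w],None,fx=k,fy=k,interpolation=cv2.INTER_CUBIC)
m=np.hstack([c(a,230,125,66,60,6),c(b,285,140,66,60,6)]);cv2.imwrite("pics/m5.png",np.clip(m*1.4,0,255).astype(np.uint8))
```

```text
7.8 p [520.8 -52.7 277. ] yaw -0.077 pitch -0.003 roll -0.002 F [ 0.   1.  -1.4] M [ 0.01 -0.01  0.02] hook [663.1 -80.7 290.9]
[[278.3, 165.2], [282.7, 163.5], [285.6, 161.1]] [[311.0, 173.5], [318.3, 175.2], [325.1, 174.8]]
```

View pics/m5.png

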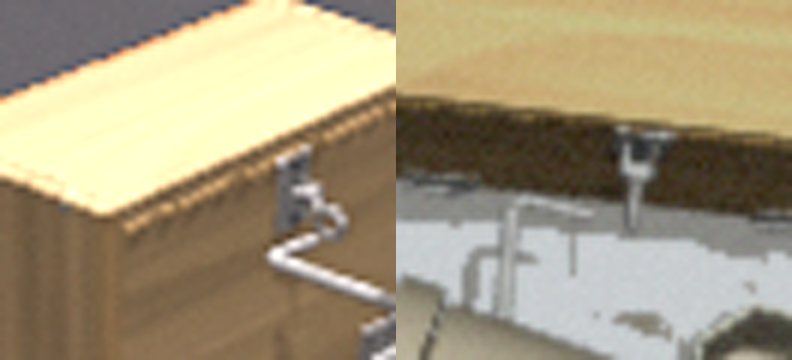

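The tip is just left of the ring in both views: top tip (590,212) and ring around (633,205), scene bend (272,258) with the finger heading to the ring's lower part. I'll compute the hook-to-ring offset in the same cameras.

Run:
```python
from h import *
S=optics.camera_model("scene");T=optics.camera_model("top")
R,p=wpose(telemetry.sense())
s6=lambda u,v:np.array((230+u/6,125+v/6)); t6=lambda u,v:np.array((285+(u-396)/6,140+v/6))
BD=np.array([146.5,0,-14.4])
L=[(BD,S,s6(272,258)),(BD,T,t6(512,206)),(TIPT,T,t6(591,212)),(TIPT,S,s6(322,238))]
r=least_squares(lambda d:np.concatenate([proj(m,p+R@l+d)[0]-u for l,m,u in L]),[0,0,0]);print("hook bias",r.x.round(1),r.fun.round(2))
ring,e=tri([(lambda X:proj(S,X),(285.5,161.5)),(lambda X:proj(T,X),t6(633,205))]);print("ring ST",ring.round(1),e)
# subpixel: brightest metal in top around finger: print row profile
b=cv2.imread("pics/t1.png",0);a=cv2.imread("pics/s1.png",0)
print("top");print(b[164:184:1,300:330].astype(int)) 
print("scene");print(a[152:172,272:294])
```

```text
hook bias [-3.2  1.2 -3.2] [-0.35 -0.12 -0.02 -0.84  0.28  1.31 -0.3   0.01]
ring ST [ 661.1 -117.3  291.4] 0.27543231044907046
top
[[ 38  37  42  38  36  29  38  38  35  33  37  33  33  41  35  33  36  39
   34  40  31  42  51  92  49  33  37  54  65  39]
 [ 34  38  40  37  37  39  39  33  37  38  37  30  39  33  40  37  34  33
   39  35  28  30  53  99  49  38  41  54  64  40]
 [ 45  44  41  43  42  39  40  42  37  40  35  38  34  31  42  41  37  37
   38  33  29  23  67 114  59  43  52  62  49  30]
 [ 40  40  43  39  37  40  38  38  39  36  41  41  36  36  35  37  38  43
   40  41  40  37  75 123 110 104 104  79  47  36]
 [ 45  39  40  34  37  41  37  38  42  39  33  39  37  42  40  40  40  42
   42  35  42  38  71 116 130 135 129  94  55  37]
 [ 36  41  43  40  37  41  38  33  37  42  40  42  41  41  38  41  37  42
   38  36  34  39  46  67  99 107 108  74  48  34]
 [ 39  40  44  35  37  40  41  38  35  37  38  39  42  33  42  40  40  42
   38  38  36  36  34  53  81  88  64  43  38  38]
 [ 67  63  49  56  55  43  47  46  35  40  42  39  31  39  33  33  39  31
   37  26  27  28  
[... 2699 characters left out ...]
6  95  95  87  72  76  79  80
   83  84  85  84]
 [ 80  75  74  64  60 101 161 171 147 132 110  79  77  78  79  80  83  84
   84  83  85  83]
 [ 74  74  66 128 160 150 138 124  97  79  73  78  80  81  82  83  84  82
   84  84  84  82]
 [ 74  72 104 174 184 143  88  60  62  74  80  80  82  83  83  84  85  83
   83  84  84  84]
 [ 74  70  83 135 158 158 175 166 125  85  79  79  80  82  84  83  84  85
   86  85  85  84]
 [ 72  73  72  79  96 118 146 162 166 163 140 107  83  79  82  82  83  85
   84  85  85  85]
 [ 78  77  80  74  65  69  79  98 125 143 156 166 164 130  90  79  80  81
   81  81  83  82]
 [ 81  80  82  75  68  68  67  65  75  87 104 130 148 159 170 166 132  87
   76  78  80  79]]
```

Run:
```python
from h import *
S=optics.camera_model("scene");T=optics.camera_model("top")
R,p=wpose(telemetry.sense()); BD=np.array([146.5,0,-14.4])
L=[(BD,S,(275.6,167.2)),(BD,T,(304.3,172.9)),(TIPT,T,(317.5,175.5)),(TIPT,S,(282.6,163.9))]
r=least_squares(lambda d:np.concatenate([proj(m,p+R@l+d)[0]-u for l,m,u in L]),[0,0,0]);print("hook bias",r.x.round(1),r.fun.round(2))
ring,e=tri([(lambda X:proj(S,X),(284.6,161.0)),(lambda X:proj(T,X),(324.3,174.0))]);print("ring ST",ring.round(1),e)
piv,e=tri([(lambda X:proj(S,X),(280.5,156.3)),(lambda X:proj(T,X),(325,168))]);print("piv ST",piv.round(1),e)
print("tip now ST",(p+R@TIPT+r.x).round(1),"rel tool ring-hook",(R.T@(ring-(p+R@HK+r.x))).round(1))
print("wrist ring rel",(R.T@(np.array([659.9,-118.8,292.7])-(p+R@HK))).round(1))
```

```text
hook bias [-1.9  1.5 -0.7] [-0.98 -0.1  -0.02 -0.07  0.26  0.49  0.42  0.01]
ring ST [ 662.1 -116.1  293. ] 0.026963171391164723
piv ST [ 676.9 -116.3  305.4] 0.3685211896400287
tip now ST [656.9 -98.9 290.5] rel tool ring-hook [ 3.9 36.6 -2.5]
wrist ring rel [-0.1 38.1 -1.5]
```

{"op": "servo_tool", "data": {"deltas": [[[0.022,0,-0.01],[0,0,0],0],[[0,0.02,0],[0,0,0],0],[[0,0.02,0],[0,0,0],0],[[0,0.01,0],[0,0,0],0],[[0,0.01,0],[0,0,0],0],[[0,0.01,0],[0,0,0],0],[[0,0,0],[0,0,0],0]]}}

```text
time_s: 8.6
eef_pos: [524.5, -67.4, 279.1]
ee_rot: [-0.001, 0.999, -0.039, -0.001]
force: [-0.1, -0.5, -1.1]
grip_width: 0.192
grip_force: 97.9
```

Run:
```python
from h import *
st()
```

```text
8.6 p [524.5 -67.4 279.1] yaw -0.079 pitch -0.002 roll -0.001 F [-0.1 -0.5 -1.1] M [0.02 0.02 0.01] hook [666.7 -95.7 293.1]
```

{"op": "servo_tool", "data": {"deltas": [[[0,0.01,0],[0,0,0],0],[[0,0.01,0],[0,0,0],0],[[0,0.01,0],[0,0,0],0],[[0,0,0],[0,0,0],0]]}}

```text
time_s: 9.0
eef_pos: [524.0, -73.4, 279.1]
ee_rot: [-0.001, 0.999, -0.039, -0.001]
force: [0.7, 0.6, -2.3]
grip_width: 0.191
grip_force: 97.9
```

{"op": "servo_tool", "data": {"deltas": [[[-0.001,0.01,0],[0,0,0],0],[[-0.001,0.01,0],[0,0,0],0],[[-0.001,0.01,0],[0,0,0],0],[[-0.001,0.01,0],[0,0,0],0],[[0,0,0],[0,0,0],0]]}}

```text
time_s: 9.5
eef_pos: [522.6, -81.3, 279.1]
ee_rot: [-0.001, 0.999, -0.04, -0.001]
force: [-0.6, -1.0, -1.0]
grip_width: 0.194
grip_force: 97.9
```

Run:
```python
from h import *
s,R,p=st()
a=optics.capture("scene");b=optics.capture("top");cv2.imwrite("pics/s2.png",a);cv2.imwrite("pics/t2.png",b)
b=cv2.imread("pics/t2.png",0);a=cv2.imread("pics/s2.png",0)
print("top");print(b[166:182:1,306:334].astype(int)) 
print("scene");print(a[152:170,274:294])
```

```text
9.5 p [522.6 -81.3 279.1] yaw -0.079 pitch -0.002 roll -0.001 F [-0.6 -1.  -1. ] M [-0.01  0.    0.02] hook [ 664.8 -109.7  293.1]
top
[[ 33  41  37  39  41  39  38  34  41  42  39  40  34  38  31  39  62 114
   61  45  50  61  52  37  36  35  35  39]
 [ 39  38  40  37  39  41  42  39  38  42  41  40  39  39  42  33  70 122
  110 105 102  81  47  38  34  34  33  36]
 [ 34  40  39  37  39  40  38  34  38  35  41  42  36  43  41  43  67 117
  129 132 130  95  57  39  42  43  37  34]
 [ 41  40  42  39  37  41  40  41  39  35  41  38  39  41  33  35  50  70
  100 105 108  73  46  41  40  40  43  36]
 [ 41  39  39  39  40  38  38  40  39  38  37  40  38  37  29  34  34  48
   83  85  62  48  38  35  42  36  38  40]
 [ 47  43  44  45  38  39  39  35  42  48  56  64  63  53  52  46  28  48
   90  93  45  37  43  38  45  32  40  35]
 [ 88  80  77  69  64  57  55  56  60  93 112 127 125 115 107  85  62  64
   98  88  41  39  37  37  40  35  44  36]
 [ 93  93  96  92  92  90  91  92  92 115 105 111 103 103 120 125 123 114
  110  94  67  53  41  41  39  40  40  37]
 [ 97  94  97  98  96  99  92
[... 1744 characters left out ...]
  77  79
   81  81]
 [ 81  71  69  75  60  67 109 151 156 149 120  72  99  95  73  78  82  81
   80  82]
 [ 81  73  71  70  62 125 169 155 112  94  94  78  72  71  74  80  82  82
   82  84]
 [ 80  71  64  63  61 101 147 160 165 163 130  84  64  71  76  80  81  83
   84  84]
 [ 75  68  64  63  63  65  88 111 137 155 160 175 169 127  85  78  80  82
   83  82]
 [ 74  69  61  63  62  60  68  71  77  93 114 144 161 165 160 152 127  90
   80  80]
 [ 74  72  67  65  72  71  73  80  74  75  73  81  96 121 140 156 169 163
  132  96]
 [ 74  75  71  66  70  71  75  84  82  84  82  80  75  76  85 101 124 144
  154 164]
 [ 76  77  74  69  69  68  78  84  84  84  84  83  84  82  80  71  76  89
  106 129]]
```

The finger now crosses the ring's column in the top view (row ~173.5, reaching col 327) and enters the hole in the scene view at (284,161). I'll go on to the hook point, then test with a gentle pull.

{"op": "servo_tool", "data": {"deltas": [[[-0.001,0.01,0],[0,0,0],0],[[-0.001,0.01,0],[0,0,0],0],[[-0.001,0.01,0],[0,0,0],0],[[-0.001,0.01,0],[0,0,0],0],[[0,0,0],[0,0,0],0]]}}

```text
time_s: 10.1
eef_pos: [521.1, -89.2, 279.1]
ee_rot: [-0.001, 0.999, -0.04, -0.001]
force: [-0.3, -0.5, -1.2]
grip_width: 0.186
grip_force: 97.9
```

{"op": "servo_tool", "data": {"deltas": [[[-0.01,0,0],[0,0,0],0],[[-0.01,0,0],[0,0,0],0],[[-0.01,0,0],[0,0,0],0],[[-0.01,0,0],[0,0,0],0],[[0,0,0],[0,0,0],0]]}}

```text
time_s: 10.6
eef_pos: [513.5, -88.4, 279.6]
ee_rot: [-0.001, 0.999, -0.039, -0.0]
force: [4.5, -0.6, -0.2]
grip_width: 0.191
grip_force: 98.1
```

Run:
```python
from h import *
st()
```

```text
10.6 p [513.5 -88.4 279.6] yaw -0.079 pitch -0.0 roll -0.001 F [ 4.5 -0.6 -0.2] M [-0.16 -0.79  0.06] hook [ 655.8 -116.7  294. ]
```

The pull reads +4.5 N with the hook 8 mm out, so it is hooked. I'll plan the arc about the hinge, pitching the pole as the hatch comes down.

```bash
cat >> h.py <<'E'
XC=np.array([.9968,-.0799,0]); H=np.array([676.1,-116.7,161.4])+20*XC
def hookpt(th,de,ext=21): return H-XC*(139.4*np.sin(th+.144)+ext*np.cos(de))+np.array([0,0,139.4*np.cos(th+.144)-ext*np.sin(de)])
def Rt(a,yaw=-.08):
    return Ro.from_euler("ZY",[yaw,-a]).as_matrix()@np.diag([1,-1,-1.])
def arc(th0,th1,n,dfun,afun,y=None):
    "rows from the measured pose along theta"
    s,R,p=st(); yk=(p+R@HK)@np.array([.0799,.9968,0]); out=[]
    for th in np.linspace(th0,th1,n+1)[1:]:
        Rn=Rt(afun(th)); h=hookpt(th,dfun(th)); h=h+np.array([.0799,.9968,0])*(yk-h@np.array([.0799,.9968,0]))
        pn=h-Rn@HK; d=R.T@(pn-p)/200; w=Ro.from_matrix(R.T@Rn).as_rotvec()/(np.pi/2); out.append((d,w)); R,p=Rn,pn
    for d,w in out: print(d.round(3).tolist(),w.round(3).tolist())
    print("end",p.round(1))
D=lambda t:np.radians(15+42*t/1.1); A=lambda t:np.radians(25*min(t/.9,1))
E
python3 - <<'E'
from h import *
arc(0,.09,6,D,A)
E
```

```text
10.6 p [513.5 -88.4 279.6] yaw -0.079 pitch -0.0 roll -0.001 F [ 4.5 -0.6 -0.2] M [-0.16 -0.79  0.06] hook [ 655.8 -116.7  294. ]
[-0.009, -0.001, 0.008] [-0.001, 0.005, 0.001]
[-0.01, 0.0, 0.008] [0.0, 0.005, -0.0]
[-0.009, 0.0, 0.008] [-0.0, 0.005, 0.0]
[-0.009, 0.0, 0.008] [-0.0, 0.005, 0.0]
[-0.009, 0.0, 0.008] [0.0, 0.005, -0.0]
[-0.009, 0.0, 0.008] [0.0, 0.005, -0.0]
end [502.4 -87.4 269.7]
```

{"op": "servo_tool", "data": {"deltas": [[[-0.009,0,0.008],[0,0.005,0],0],[[-0.009,0,0.008],[0,0.005,0],0],[[0,0,0],[0,0,0],0]], "squeeze": 120}}

```text
time_s: 10.9
eef_pos: [510.7, -88.4, 276.7]
ee_rot: [0.0, 0.999, -0.039, 0.009]
force: [7.9, -1.4, 0.6]
grip_width: 0.19
grip_force: 120.5
```

{"op": "servo_tool", "data": {"deltas": [[[-0.009,0,0.008],[0,0.005,0],0],[[-0.009,0,0.008],[0,0.005,0],0],[[0,0,0],[0,0,0],0]]}}

```text
time_s: 11.2
eef_pos: [506.1, -87.8, 272.9]
ee_rot: [0.0, 0.999, -0.039, 0.015]
force: [1.1, -0.5, -0.2]
grip_width: 0.186
grip_force: 120.4
```

Run:
```python
from h import *
arc(.06,.25,8,D,A)
```

```text
11.2 p [506.1 -87.8 272.9] yaw -0.079 pitch 0.031 roll -0.001 F [ 1.1 -0.5 -0.2] M [-0.17 -0.4  -0.06] hook [ 647.8 -116.1  291.7]
[-0.015, -0.001, 0.012] [-0.001, 0.006, 0.001]
[-0.015, 0.0, 0.013] [0.0, 0.007, 0.0]
[-0.015, 0.0, 0.013] [-0.0, 0.007, 0.0]
[-0.015, 0.0, 0.014] [0.0, 0.007, 0.0]
[-0.015, 0.0, 0.014] [0.0, 0.007, -0.0]
[-0.015, 0.0, 0.014] [-0.0, 0.007, 0.0]
[-0.015, 0.0, 0.014] [-0.0, 0.007, 0.0]
[-0.015, 0.0, 0.014] [-0.0, 0.007, -0.0]
end [484.1 -85.9 249.7]
```

{"op": "servo_tool", "data": {"deltas": [[[-0.015,0,0.012],[0,0.006,0],0],[[-0.015,0,0.013],[0,0.007,0],0],[[-0.015,0,0.013],[0,0.007,0],0],[[-0.015,0,0.014],[0,0.007,0],0]]}}

```text
time_s: 11.6
eef_pos: [494.1, -86.7, 261.2]
ee_rot: [0.001, 0.999, -0.039, 0.036]
force: [1.7, 0.5, 0.2]
grip_width: 0.187
grip_force: 120.1
```

{"op": "servo_tool", "data": {"deltas": [[[-0.015,0,0.014],[0,0.007,0],0],[[-0.015,0,0.014],[0,0.007,0],0],[[-0.015,0,0.014],[0,0.007,0],0],[[-0.015,0,0.014],[0,0.007,0],0]]}}

```text
time_s: 12.0
eef_pos: [483.4, -85.9, 249.2]
ee_rot: [0.001, 0.998, -0.039, 0.058]
force: [1.9, 0.6, -1.1]
grip_width: 0.185
grip_force: 120.2
```

Run:
```python
from h import *
a=optics.capture("scene");b=optics.capture("top");cv2.imwrite("pics/s3.png",a);cv2.imwrite("pics/t3.png",b)
def c(im,x,y,w,h,k):return cv2.resize(im[y:y+h,x:x+w],None,fx=k,fy=k,interpolation=cv2.INTER_CUBIC)
m=np.hstack([c(a,200,110,100,130,4),c(b,255,90,98,130,4)]);print(m.shape);cv2.imwrite("pics/m6.png",np.clip(m*1.4,0,255).astype(np.uint8))
arc(.25,.45,8,D,A)
```

```text
(520, 792, 3)
12.1 p [483.  -85.8 249.1] yaw -0.079 pitch 0.115 roll -0.002 F [ 0.4 -0.5 -1.2] M [ 0.01  0.1  -0.01] hook [ 622.6 -114.   279.8]
[-0.009, -0.001, 0.013] [-0.001, 0.012, 0.001]
[-0.015, 0.0, 0.016] [-0.0, 0.008, 0.0]
[-0.015, 0.0, 0.016] [0.0, 0.008, -0.0]
[-0.015, 0.0, 0.016] [-0.0, 0.008, 0.0]
[-0.015, 0.0, 0.016] [0.0, 0.008, -0.0]
[-0.015, 0.0, 0.016] [-0.0, 0.008, -0.0]
[-0.015, 0.0, 0.017] [0.0, 0.008, -0.0]
[-0.015, 0.0, 0.017] [-0.0, 0.008, 0.0]
end [464.8 -84.3 220.5]
```

View pics/m6.png

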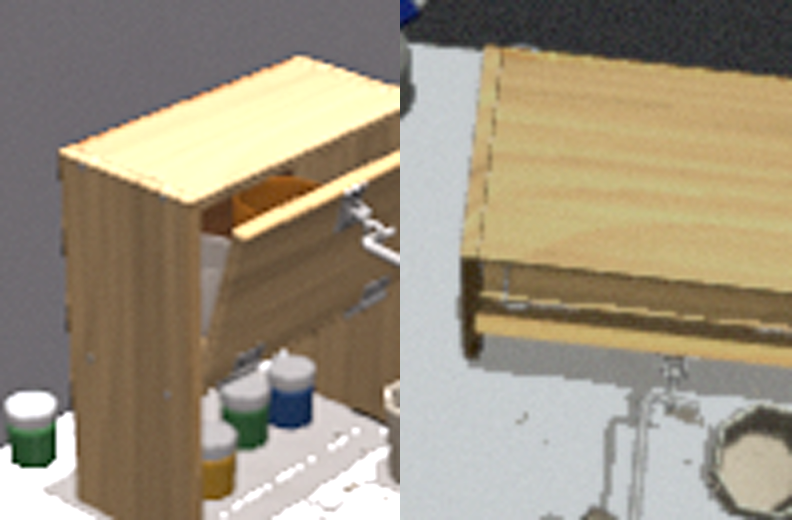

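The hatch has come out of its catch, to about 0.25 rad, with the hook still in the eye (top tile ~(672,372)). I'll continue the arc.

{"op": "servo_tool", "data": {"deltas": [[[-0.012,0,0.014],[0,0.01,0],0],[[-0.015,0,0.016],[0,0.008,0],0],[[-0.015,0,0.016],[0,0.008,0],0],[[-0.015,0,0.016],[0,0.008,0],0],[[-0.015,0,0.016],[0,0.008,0],0],[[-0.015,0,0.016],[0,0.008,0],0],[[-0.015,0,0.017],[0,0.008,0],0],[[-0.015,0,0.017],[0,0.008,0],0]]}}

```text
time_s: 12.9
eef_pos: [464.6, -84.4, 220.1]
ee_rot: [0.004, 0.993, -0.039, 0.11]
force: [1.4, 0.0, -0.6]
grip_width: 0.183
grip_force: 120.1
```

Run:
```python
from h import *
arc(.45,.65,8,D,A)
```

```text
12.9 p [464.6 -84.4 220.1] yaw -0.079 pitch 0.22 roll -0.002 F [ 1.4  0.  -0.6] M [ 0.05 -0.11  0.06] hook [ 600.2 -112.2  265.6]
[-0.014, -0.001, 0.015] [-0.001, 0.006, 0.001]
[-0.015, 0.0, 0.017] [-0.0, 0.008, -0.0]
[-0.014, 0.0, 0.017] [0.0, 0.008, 0.0]
[-0.014, 0.0, 0.018] [-0.0, 0.008, -0.0]
[-0.014, 0.0, 0.018] [0.0, 0.008, 0.0]
[-0.014, 0.0, 0.018] [-0.0, 0.008, 0.0]
[-0.014, 0.0, 0.018] [0.0, 0.008, -0.0]
[-0.014, 0.0, 0.018] [0.0, 0.008, 0.0]
end [450.1 -83.1 187.3]
```

{"op": "servo_tool", "data": {"deltas": [[[-0.014,0,0.015],[0,0.006,0],0],[[-0.015,0,0.017],[0,0.008,0],0],[[-0.014,0,0.017],[0,0.008,0],0],[[-0.014,0,0.018],[0,0.008,0],0],[[-0.014,0,0.018],[0,0.008,0],0],[[-0.014,0,0.018],[0,0.008,0],0],[[-0.014,0,0.018],[0,0.008,0],0],[[-0.014,0,0.018],[0,0.008,0],0]]}}

```text
time_s: 13.7
eef_pos: [450.1, -83.2, 187.4]
ee_rot: [0.005, 0.987, -0.039, 0.158]
force: [1.2, -0.2, -0.4]
grip_width: 0.184
grip_force: 120.1
```

Run:
```python
from h import *
arc(.65,.85,8,D,A)
```

```text
13.7 p [450.1 -83.2 187.4] yaw -0.079 pitch 0.318 roll -0.002 F [ 1.2 -0.2 -0.4] M [0.02 0.06 0.13] hook [ 580.6 -110.7  246. ]
[-0.014, -0.0, 0.019] [-0.001, 0.006, 0.0]
[-0.014, 0.0, 0.019] [0.0, 0.008, -0.0]
[-0.014, 0.0, 0.019] [0.0, 0.008, 0.0]
[-0.013, 0.0, 0.019] [0.0, 0.008, -0.0]
[-0.013, 0.0, 0.019] [-0.0, 0.008, 0.0]
[-0.013, 0.0, 0.02] [-0.0, 0.008, 0.0]
[-0.013, 0.0, 0.02] [-0.0, 0.008, -0.0]
[-0.013, 0.0, 0.02] [0.0, 0.008, -0.0]
end [440.9 -82.4 151.1]
```

{"op": "servo_tool", "data": {"deltas": [[[-0.014,0,0.019],[0,0.006,0],0],[[-0.014,0,0.019],[0,0.008,0],0],[[-0.014,0,0.019],[0,0.008,0],0],[[-0.013,0,0.019],[0,0.008,0],0],[[-0.013,0,0.019],[0,0.008,0],0],[[-0.013,0,0.02],[0,0.008,0],0],[[-0.013,0,0.02],[0,0.008,0],0]]}}

```text
time_s: 14.4
eef_pos: [441.8, -82.6, 155.6]
ee_rot: [0.007, 0.979, -0.039, 0.2]
force: [1.2, 0.4, -1.2]
grip_width: 0.183
grip_force: 120.1
```

Run:
```python
from h import *
b=optics.capture("top");cv2.imwrite("pics/t4.png",b)
a=optics.capture("scene");cv2.imwrite("pics/s4.png",a)
arc(.825,.96,8,D,A)
```

```text
14.5 p [441.3 -82.3 155.1] yaw -0.08 pitch 0.4 roll -0.002 F [ 0.3  0.4 -1.2] M [0.   0.26 0.02] hook [ 566.5 -109.4  224.4]
[-0.005, 0.0, 0.011] [-0.002, 0.005, 0.0]
[-0.009, 0.0, 0.013] [-0.0, 0.005, 0.0]
[-0.009, 0.0, 0.014] [-0.0, 0.005, 0.0]
[-0.009, 0.0, 0.014] [0.0, 0.005, -0.0]
[-0.009, 0.0, 0.01] [-0.0, 0.002, 0.0]
[-0.009, 0.0, 0.008] [0.0, 0.0, 0.0]
[-0.009, 0.0, 0.008] [0.0, 0.0, 0.0]
[-0.009, 0.0, 0.008] [0.0, 0.0, 0.0]
end [436.2 -81.9 133.8]
```

{"op": "servo_tool", "data": {"deltas": [[[-0.007,0,0.012],[0,0.005,0],0],[[-0.009,0,0.013],[0,0.005,0],0],[[-0.009,0,0.014],[0,0.005,0],0],[[-0.009,0,0.014],[0,0.005,0],0]]}}

```text
time_s: 14.9
eef_pos: [440.0, -82.4, 143.3]
ee_rot: [0.008, 0.976, -0.039, 0.215]
force: [1.6, 0.1, -0.6]
grip_width: 0.182
grip_force: 120.1
```

{"op": "servo_tool", "data": {"deltas": [[[-0.009,0,0.01],[0,0.002,0],0],[[-0.009,0,0.008],[0,0,0],0],[[-0.009,0,0.008],[0,0,0],0],[[-0.009,0,0.008],[0,0,0],0]]}}

```text
time_s: 15.3
eef_pos: [436.3, -82.1, 134.2]
ee_rot: [0.008, 0.976, -0.039, 0.216]
force: [1.2, -0.3, -1.4]
grip_width: 0.188
grip_force: 120.1
```

Run:
```python
from h import *
arc(.96,1.06,6,D,A)
```

```text
15.3 p [436.3 -82.1 134.2] yaw -0.079 pitch 0.436 roll -0.001 F [ 1.2 -0.3 -1.4] M [0.03 0.18 0.04] hook [ 559.  -108.9  208.1]
[-0.01, -0.0, 0.01] [-0.001, 0.0, 0.0]
[-0.008, 0.0, 0.008] [0.0, 0.0, 0.0]
[-0.008, 0.0, 0.009] [0.0, 0.0, 0.0]
[-0.008, 0.0, 0.009] [0.0, 0.0, 0.0]
[-0.008, 0.0, 0.009] [0.0, 0.0, 0.0]
[-0.008, 0.0, 0.009] [0.0, 0.0, 0.0]
end [431.7 -81.7 120.2]
```

Run:
```python
from h import *
a=optics.capture("scene");b=optics.capture("top");cv2.imwrite("pics/s5.png",a);cv2.imwrite("pics/t5.png",b)
S=optics.camera_model("scene");T=optics.camera_model("top");R,p=wpose(telemetry.sense());X=[p+R@HK,p+R@TIPT];print(proj(S,X).round(1).tolist(),proj(T,X).round(1).tolist())
def c(im,x,y,w,h,k):return cv2.resize(im[y:y+h,x:x+w],None,fx=k,fy=k,interpolation=cv2.INTER_CUBIC)
m=np.hstack([c(a,235,130,80,110,5),c(b,280,130,80,110,5)]);print(m.shape);cv2.imwrite("pics/m7.png",np.clip(m*1.4,0,255).astype(np.uint8))
```

```text
[[308.9, 193.8], [313.0, 192.1]] [[318.8, 216.2], [325.7, 217.8]]
(550, 800, 3)
```

View pics/m7.png

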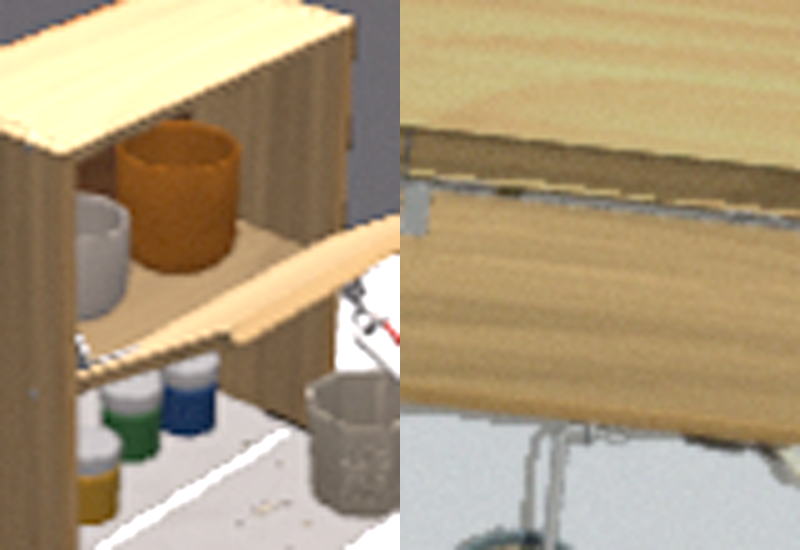

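Still hooked: the ring is at the hook in scene tile (365,320), and the hatch is far down. I'll now go slowly towards the stay's catch.

{"op": "servo_tool", "data": {"deltas": [[[-0.009,0,0.009],[0,0,0],0],[[-0.008,0,0.009],[0,0,0],0],[[-0.008,0,0.009],[0,0,0],0]]}}

```text
time_s: 15.7
eef_pos: [434.9, -82.4, 128.0]
ee_rot: [0.009, 0.975, -0.039, 0.217]
force: [4.7, 0.8, 4.5]
grip_width: 0.187
grip_force: 120.5
```

{"op": "servo_tool", "data": {"deltas": [[[-0.008,0,0.009],[0,0,0],0],[[-0.008,0,0.009],[0,0,0],0],[[-0.007,0,0.009],[0,0,0],0]]}}

```text
time_s: 16.0
eef_pos: [433.3, -82.4, 121.5]
ee_rot: [0.009, 0.975, -0.039, 0.218]
force: [2.6, 0.4, 3.1]
grip_width: 0.189
grip_force: 120.6
```

Run:
```python
from h import *
arc(1.06,1.22,10,D,A)
```

```text
16.0 p [433.3 -82.4 121.5] yaw -0.079 pitch 0.439 roll 0.0 F [2.6 0.4 3.1] M [-0.08 -0.73  0.11] hook [ 555.8 -109.2  195.8]
[-0.018, -0.001, 0.011] [-0.0, -0.002, 0.001]
[-0.007, 0.0, 0.009] [0.0, 0.0, 0.0]
[-0.007, 0.0, 0.009] [0.0, 0.0, 0.0]
[-0.007, 0.0, 0.009] [0.0, 0.0, 0.0]
[-0.007, 0.0, 0.009] [0.0, 0.0, 0.0]
[-0.007, 0.0, 0.009] [0.0, 0.0, 0.0]
[-0.007, 0.0, 0.009] [0.0, 0.0, 0.0]
[-0.006, 0.0, 0.01] [0.0, 0.0, 0.0]
[-0.006, 0.0, 0.01] [0.0, 0.0, 0.0]
[-0.006, 0.0, 0.01] [0.0, 0.0, 0.0]
end [427.2 -81.8  97.6]
```

{"op": "servo_tool", "data": {"deltas": [[[-0.006,0,0.009],[0,0,0],0],[[0,0,0],[0,0,0],0]]}}

```text
time_s: 16.2
eef_pos: [431.0, -81.1, 117.4]
ee_rot: [0.007, 0.976, -0.039, 0.215]
force: [0.2, 0.6, -1.1]
grip_width: 0.189
grip_force: 120.2
```

{"op": "servo_tool", "data": {"deltas": [[[-0.006,0,0.009],[0,0,0],0],[[0,0,0],[0,0,0],0]]}}

```text
time_s: 16.4
eef_pos: [431.2, -81.5, 115.8]
ee_rot: [0.008, 0.976, -0.039, 0.216]
force: [-0.0, 0.6, -1.0]
grip_width: 0.188
grip_force: 120.3
```

{"op": "servo_tool", "data": {"deltas": [[[-0.006,0,0.009],[0,0,0],0],[[-0.006,0,0.009],[0,0,0],0],[[0,0,0],[0,0,0],0]]}}

```text
time_s: 16.7
eef_pos: [431.9, -82.2, 112.7]
ee_rot: [0.009, 0.975, -0.039, 0.218]
force: [2.9, 1.2, 5.5]
grip_width: 0.184
grip_force: 120.9
```

{"op": "servo_tool", "data": {"deltas": [[[-0.006,0,0.009],[0,0,0],0],[[0,0,0],[0,0,0],0]]}}

```text
time_s: 16.9
eef_pos: [432.2, -82.6, 111.3]
ee_rot: [0.009, 0.975, -0.038, 0.219]
force: [3.9, 1.8, 8.2]
grip_width: 0.187
grip_force: 121.2
```

{"op": "servo_tool", "data": {"deltas": [[[-0.006,0,0.009],[0,0,0],0],[[0,0,0],[0,0,0],0]]}}

```text
time_s: 17.1
eef_pos: [432.0, -82.7, 109.2]
ee_rot: [0.009, 0.975, -0.039, 0.219]
force: [4.8, -0.1, 7.2]
grip_width: 0.187
grip_force: 121.0
```

Run:
```python
from h import *
s,R,p=st()
a=optics.capture("scene");b=optics.capture("top");cv2.imwrite("pics/s6.png",a);cv2.imwrite("pics/t6.png",b)
S=optics.camera_model("scene");T=optics.camera_model("top")
a5=cv2.imread("pics/t5.png",0).astype(int);b6=cv2.cvtColor(b,cv2.COLOR_BGR2GRAY).astype(int)
print("col 310 top before/after");print(a5[195:225,300],"\n",b6[195:225,300])
for th in (.9,1,1.1,1.2,1.3):
    e=H-XC*(156*np.sin(th)+6*np.cos(th))+[0.0799*50,.9968*50,156*np.cos(th)-6*np.sin(th)]; e2=H-XC*(156*np.sin(th)-6*np.cos(th))+[0.0799*50,.9968*50,156*np.cos(th)+6*np.sin(th)]; print(th,proj(T,[e,e2]).round(1).tolist(),proj(S,[e,e2]).round(1).tolist())
```

```text
17.1 p [432.  -82.7 109.2] yaw -0.079 pitch 0.441 roll 0.001 F [ 4.8 -0.1  7.2] M [-0.25 -1.78  0.19] hook [ 554.3 -109.5  183.7]
col 310 top before/after
[103 110 109 107 111 102  99 102  97  98  96 101 104 104 100  93  88  91
  98 105 140 146 145 146 145 144 147 147 147 147] 
 [107 106 106 103 115 116 116 118 118 109 107 105 107 104 103 105 112 114
 109 101  82  79  98 141 146 146 144 149 146 148]
0.9 [[301.8, 208.1], [302.2, 204.9]] [[297.2, 185.8], [295.4, 182.4]]
1 [[301.3, 211.8], [301.6, 209.0]] [[299.2, 190.3], [297.7, 186.8]]
1.1 [[300.8, 215.1], [301.1, 212.6]] [[300.8, 194.8], [299.6, 191.3]]
1.2 [[300.4, 217.8], [300.7, 215.7]] [[302.0, 199.4], [301.1, 195.9]]
1.3 [[300.0, 220.0], [300.3, 218.3]] [[302.9, 204.0], [302.3, 200.5]]
```

Resistance peaked at about 7.5 N, then dropped to 0 (the click), and then firm resistance returned, as on the stop. I'll unload and check that the hatch edge doesn't spring back.

{"op": "servo_tool", "data": {"deltas": [[[0.006,0,-0.009],[0,0,0],0],[[0.006,0,-0.009],[0,0,0],0],[[0.006,0,-0.009],[0,0,0],0],[[0,0,0],[0,0,0],0]]}}

```text
time_s: 17.6
eef_pos: [430.6, -81.2, 113.7]
ee_rot: [0.007, 0.976, -0.038, 0.215]
force: [-0.1, -0.2, -1.3]
grip_width: 0.184
grip_force: 120.1
```

```bash
cat >> h.py <<'E'
def cmp(t1,t2):
    "shift (px) of hatch patches between two pictures, top then scene, by phase correlation"
    for k,boxes in (("t",[(285,205,25,22),(285,195,30,28),(365,205,15,25)]),("s",[(252,190,45,25),(255,180,45,40)])):
        A=cv2.imread(f"pics/{k}{t1}.png",0).astype(np.float32);B=cv2.imread(f"pics/{k}{t2}.png",0).astype(np.float32)
        print(k,[np.round(cv2.phaseCorrelate(A[y:y+h,x:x+w],B[y:y+h,x:x+w],cv2.createHanningWindow((w,h),cv2.CV_32F)),2).tolist() if 0 else [np.round(v,2) for v in cv2.phaseCorrelate(A[y:y+h,x:x+w].copy(),B[y:y+h,x:x+w].copy())] for x,y,w,h in boxes])
def shots(n):
    cv2.imwrite(f"pics/t{n}.png",optics.capture("top"));cv2.imwrite(f"pics/s{n}.png",optics.capture("scene"))
def edge(n):
    b=cv2.imread(f"pics/t{n}.png",0).astype(float); r=[]
    for c in list(range(286,303)):
        v=b[205:230,c]; i=np.where(v>125)[0][0]; r.append(205+i-1+(125-v[i-1])/(v[i]-v[i-1]))
    print(n,"edge row mean",np.mean(r).round(2),np.polyfit(np.arange(286,303)-294,r,1).round(3))
E
python3 - <<'E'
from h import *
st(); shots(7); cmp(6,7); cmp(5,6)
for n in (5,6,7): edge(n)
E
```

```text
17.6 p [430.6 -81.2 113.7] yaw -0.079 pitch 0.434 roll -0.002 F [-0.1 -0.2 -1.3] M [-0.03  0.15 -0.01] hook [ 553.5 -108.   187.3]
t [[array([0.24, 0.  ]), np.float64(1.01)], [array([-0.07,  0.24]), np.float64(0.96)], [array([0.58, 0.62]), np.float64(0.9)]]
s [[array([0.48, 0.46]), np.float64(1.02)], [array([ 0.47, -0.05]), np.float64(1.02)]]
t [[array([0.07, 4.43]), np.float64(0.49)], [array([-0.19,  3.93]), np.float64(0.58)], [array([-0.93, -1.13]), np.float64(0.23)]]
s [[array([0.87, 0.89]), np.float64(0.57)], [array([0.55, 0.07]), np.float64(0.82)]]
5 edge row mean 213.53 [1.52000e-01 2.13534e+02]
6 edge row mean 217.38 [6.70000e-02 2.17379e+02]
7 edge row mean 217.26 [8.10000e-02 2.17258e+02]
```

No spring-back (0.12 px): the stay holds. Now I'll unhook sideways along the finger.

{"op": "servo_tool", "data": {"deltas": [[[0.006,0,-0.009],[0,0,0],0],[[0.001,-0.01,0],[0,0,0],0],[[0.001,-0.01,0],[0,0,0],0],[[0.002,-0.015,0],[0,0,0],0],[[0,0,0],[0,0,0],0]]}}

```text
time_s: 18.2
eef_pos: [432.8, -74.3, 116.5]
ee_rot: [0.008, 0.976, -0.038, 0.216]
force: [0.4, -0.4, -1.2]
grip_width: 0.187
grip_force: 120.1
```

{"op": "servo_tool", "data": {"deltas": [[[0.002,-0.015,0],[0,0,0],0],[[0.002,-0.015,0],[0,0,0],0],[[0.002,-0.015,0],[0,0,0],0],[[0,0,0],[0,0,0],0]]}}

```text
time_s: 18.6
eef_pos: [434.6, -65.4, 117.1]
ee_rot: [0.008, 0.976, -0.038, 0.216]
force: [-0.9, -0.4, -1.6]
grip_width: 0.185
grip_force: 120.1
```

{"op": "servo_tool", "data": {"deltas": [[[0.002,-0.015,0],[0,0,0],0],[[0.002,-0.015,0],[0,0,0],0],[[0,-0.03,0],[0,0,0],0],[[0,-0.05,0],[0,0,0],0],[[0,-0.05,0],[0,0,0],0],[[0,0,0],[0,0,0],0]]}}

```text
time_s: 19.2
eef_pos: [437.7, -32.9, 117.4]
ee_rot: [0.007, 0.976, -0.038, 0.216]
force: [-0.2, -0.8, -2.1]
grip_width: 0.185
grip_force: 120.1
```

Run:
```python
from h import *
s,R,p=st(); shots(8); edge(8)
S=optics.camera_model("scene");T=optics.camera_model("top");X=[p+R@np.array([146.5,0,-14.4]),p+R@TIPT,p+R@np.array([60,0,-14.4])];print(proj(S,X).round(1).tolist(),proj(T,X).round(1).tolist())
a=cv2.imread("pics/s8.png",0);b=cv2.imread("pics/t8.png",0);print(b[208:226,296:324]);
u,v=proj(S,X[1])[0].astype(int);print(u-12,v-9);print(a[v-9:v+10,u-16:u+8])
```

```text
19.2 p [437.7 -32.9 117.4] yaw -0.078 pitch 0.436 roll -0.002 F [-0.2 -0.8 -2.1] M [0.04 0.28 0.05] hook [560.5 -59.6 191.2]Traceback (most recent call last):
  File "<stdin>", line 2, in <module>
  File "h.py", line 51, in edge
    v=b[205:230,c]; i=np.where(v>125)[0][0]; r.append(205+i-1+(125-v[i-1])/(v[i]-v[i-1]))
                      ~~~~~~~~~~~~~~~~~~^^^
IndexError: index 0 is out of bounds for axis 0 with size 0
```

{"op": "servo_tool", "data": {"deltas": [[[-0.1,0,-0.046],[0,0,0],0],[[-0.18,0,-0.084],[0,0,0],0],[[0.05,0,-0.15],[0,0,0],0],[[0.05,0,-0.18],[0,0,0],0],[[0.05,0,-0.18],[0,-0.07,0],0],[[0.05,0,-0.18],[0,-0.07,0],0],[[0,0,-0.1],[0,-0.07,0],0],[[0,0,-0.02],[0,-0.068,0],0]]}}

```text
time_s: 20.1
eef_pos: [354.4, -28.2, 286.2]
ee_rot: [0.0, 0.999, -0.04, 0.0]
force: [-0.1, 0.4, -2.1]
grip_width: 0.187
grip_force: 120.1
```

Run:
```python
from h import *
s,R,p=st(); shots(9); edge(9); edge(7); cmp(7,9)
Rn=Rt(0,.272); g=np.array([471.7,270.8,200]); print("shift tool now",(R.T@(g-p)/200).round(3),"turn",(Ro.from_matrix(R.T@Rn).as_rotvec()/(np.pi/2)).round(3))
```

```text
20.1 p [354.4 -28.2 286.2] yaw -0.079 pitch 0.001 roll 0.001 F [-0.1  0.4 -2.1] M [-0.03  0.03 -0.02] hook [496.6 -56.6 300.7]
9 edge row mean 217.33 [8.40000e-02 2.17328e+02]
7 edge row mean 217.26 [8.10000e-02 2.17258e+02]
t [[array([ 0.36, -0.39]), np.float64(1.02)], [array([-0.24, -0.17]), np.float64(1.0)], [array([0.51, 0.43]), np.float64(1.0)]]
s [[array([0.53, 0.47]), np.float64(0.98)], [array([ 0.49, -0.02]), np.float64(1.0)]]
shift tool now [ 0.466 -1.537  0.43 ] turn [ 0.    -0.    -0.224]
```

{"op": "servo_tool", "data": {"deltas": [[[0.058,-0.192,0.05],[0,0,0],0],[[0.058,-0.192,0.05],[0,0,0],0],[[0.058,-0.192,0.05],[0,0,0],0],[[0.058,-0.192,0.05],[0,0,0],0],[[0.058,-0.192,0.05],[0,0,0],0],[[0.058,-0.192,0.05],[0,0,0],0],[[0.058,-0.192,0.05],[0,0,0],0],[[0.058,-0.192,0.05],[0,0,0],0]]}}

```text
time_s: 21.0
eef_pos: [470.4, 272.7, 202.9]
ee_rot: [-0.002, 0.999, -0.039, 0.0]
force: [-0.1, -0.6, -0.9]
grip_width: 0.192
grip_force: 120.1
```

{"op": "servo_tool", "data": {"deltas": [[[0,0,0.05],[0,0,-0.075],0],[[0,0,0.05],[0,0,-0.075],0],[[0,0,0.05],[0,0,-0.074],0],[[0,0,0.05],[0,0,0],0],[[0,0,0],[0,0,0],0],[[0,0,0],[0,0,0],0]]}}

```text
time_s: 21.6
eef_pos: [470.3, 271.3, 163.9]
ee_rot: [-0.001, 0.991, 0.135, 0.0]
force: [0.4, 0.0, -1.4]
grip_width: 0.187
grip_force: 120.1
```

Run:
```python
from h import *
s,R,p=st(); shots(10)
S=optics.camera_model("scene");T=optics.camera_model("top")
L=[[146.5,0,-14.4],TIPT,[26,0,-14.4],[-123.9,0,-14.4]]
X=[p+R@np.array(l) for l in L];print(np.array(X).round(0).tolist());print(proj(S,X).round(1).tolist(),proj(T,X).round(1).tolist())
a=cv2.imread("pics/s10.png");b=cv2.imread("pics/t10.png")
def c(im,x,y,w,h,k):return cv2.resize(im[y:y+h,x:x+w],None,fx=k,fy=k,interpolation=cv2.INTER_CUBIC)
m=np.hstack([c(a,190,215,133,130,3),c(b,145,175,133,130,3)]);cv2.imwrite("pics/m8.png",np.clip(m*1.4,0,255).astype(np.uint8));print(m.shape)
```

```text
21.6 p [470.3 271.3 163.9] yaw 0.271 pitch 0.0 roll -0.002 F [ 0.4  0.  -1.4] M [ 0.02  0.03 -0.03] hook [613.6 293.3 178.3]
[[612.0, 310.0, 178.0], [616.0, 274.0, 178.0], [495.0, 278.0, 178.0], [351.0, 238.0, 178.0]]
[[210.8, 258.2], [218.4, 251.0], [252.5, 268.1], [307.6, 281.2]] [[172.4, 197.0], [185.3, 195.6], [181.9, 237.5], [194.0, 289.2]]
(390, 798, 3)
```

View pics/m8.png

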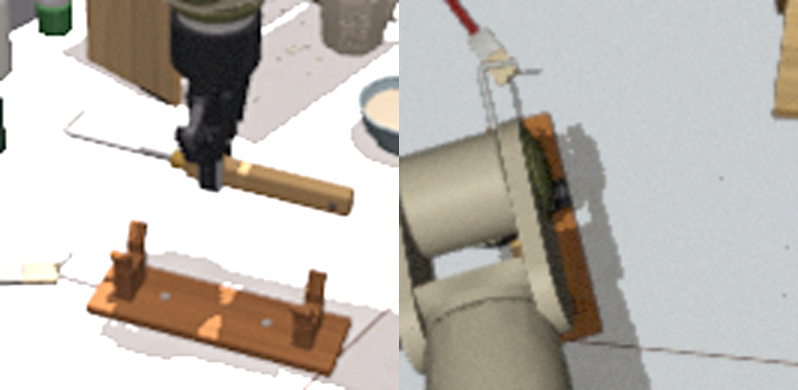

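The scene tile shows the pole level over the rest: bend (66,131) and tail (350,200), within 1 px of prediction, so it hasn't slipped in the grip. I'll lower it along the line it was lifted on.

{"op": "servo_tool", "data": {"deltas": [[[0.015,0,0.12],[0,0.005,0],0],[[0,0,0.15],[0,0,0],0],[[0,0,0.15],[0,0,0],0],[[0,0,0.05],[0,0,0],0],[[0,0,0.04],[0,0,0],0],[[0,0,0.04],[0,0,0],0],[[0,0,0.03],[0,0,0],0],[[0,0,0],[0,0,0],0]]}}

```text
time_s: 22.5
eef_pos: [473.8, 272.7, 47.6]
ee_rot: [-0.001, 0.991, 0.136, 0.004]
force: [-0.7, 0.0, -0.9]
grip_width: 0.188
grip_force: 120.1
```

Run:
```python
from h import *
st()
```

```text
22.5 p [473.8 272.7  47.6] yaw 0.273 pitch 0.008 roll -0.002 F [-0.7  0.  -0.9] M [-0.02  0.01 -0.05] hook [616.9 295.1  63.1]
```

No contact yet. It is 12 mm above the lying height.

{"op": "servo_tool", "data": {"deltas": [[[0,0.003,0.02],[0,0,0],0],[[0,0,0.02],[0,0,0],0],[[0,0,0.01],[0,0,0],0],[[0,0,0],[0,0,0],0]]}}

```text
time_s: 22.9
eef_pos: [474.1, 272.1, 37.7]
ee_rot: [-0.001, 0.991, 0.136, 0.004]
force: [-0.6, 0.3, 0.4]
grip_width: 0.186
grip_force: 120.4
```

{"op": "servo_tool", "data": {"deltas": [[[0,0,0.005],[0,0,0],0],[[0,0,0.005],[0,0,0],0],[[0,0,0],[0,0,0],0]]}}

```text
time_s: 23.2
eef_pos: [474.2, 272.2, 36.5]
ee_rot: [-0.001, 0.991, 0.136, 0.004]
force: [-0.7, -0.6, 7.2]
grip_width: 0.186
grip_force: 121.4
```

{"op": "servo_tool", "data": {"deltas": [[[0,0,-0.003],[0,0,0],0],[[0,0,0],[0,0,0],0.3],[[0,0,0],[0,0,0],0.45],[[0,0,0],[0,0,0],0.6],[[0,0,0],[0,0,0],0.6],[[0,0,0],[0,0,0],0.6]], "squeeze": 20}}

```text
time_s: 23.8
eef_pos: [474.0, 272.2, 36.3]
ee_rot: [-0.001, 0.991, 0.136, 0.004]
force: [0.2, 0.8, 0.6]
grip_width: 0.601
grip_force: 0.0
```

{"op": "servo_tool", "data": {"deltas": [[[0,0,-0.05],[0,0,0],0.6],[[0,0,-0.1],[0,0,0],0.6],[[0,0,-0.2],[0,0,0],0.6],[[0,0,-0.2],[0,0,0],0.6],[[0,0,-0.2],[0,0,0],0.6],[[-0.1,0,-0.1],[0,0,0],0.6],[[0,0,0],[0,0,0],0.6],[[0,0,0],[0,0,0],0.6]]}}

```text
time_s: 24.6
eef_pos: [453.6, 266.2, 206.4]
ee_rot: [-0.001, 0.991, 0.136, 0.004]
force: [0.1, 0.2, -0.0]
grip_width: 0.599
grip_force: 0.0
```

Run:
```python
from h import *
s,R,p=st(); shots(11); edge(11); wshot("v9")
# compare with the start: bystanders and rest
a0=cv2.imread("pics/scene0.png",0).astype(int);a1=cv2.imread("pics/s11.png",0).astype(int)
b0=cv2.imread("pics/top0.png",0).astype(int);b1=cv2.imread("pics/t11.png",0).astype(int)
def d(A,B,x,y,w,h): D=abs(A-B)[y:y+h,x:x+w]; return round(D.mean(),1),int((D>35).sum())
print("scene bowl",d(a0,a1,305,238,40,30),"cup",d(a0,a1,342,214,26,30),"cupb",d(a0,a1,294,202,32,30),"rest",d(a0,a1,210,283,100,55))
print("top cupB",d(b0,b1,330,190,32,40),"bowl",d(b0,b1,284,234,38,38),"cup",d(b0,b1,340,246,48,34),"rest",d(b0,b1,170,195,45,100))
for n,(A,B,x,y,w,h) in dict(finger=(a0,a1,208,284,30,20),rest=(a0,a1,210,283,100,55)).items():
    print(n,cv2.phaseCorrelate(A[y:y+h,x:x+w].astype(np.float32),B[y:y+h,x:x+w].astype(np.float32)))
print(a0[286:300:1,210:236]);print(a1[286:300:1,210:236])
```

```text
24.6 p [453.6 266.2 206.4] yaw 0.273 pitch 0.008 roll -0.002 F [ 0.1  0.2 -0. ] M [-0.01 -0.01 -0.05] hook [596.7 288.6 222. ]
11 edge row mean 217.29 [8.40000e-02 2.17287e+02]
scene bowl (np.float64(1.8), 17) cup (np.float64(7.7), 54) cupb (np.float64(10.3), 87) rest (np.float64(17.3), 1401)
top cupB (np.float64(28.2), 362) bowl (np.float64(1.9), 0) cup (np.float64(2.1), 0) rest (np.float64(28.7), 1836)
finger ((-0.008621986211865718, 0.06817573417011147), 0.9799959452946981)
rest ((-0.09946999255183187, 0.004783262384101761), 0.8450387563705445)
[[217 217 217 217 216 217 217 218 212 213 218 217 217 217 217 217 216 216
  217 217 216 217 217 218 219 219]
 [216 217 216 217 217 217 218 211 196 193 209 218 216 217 217 216 217 217
  217 217 217 218 219 209 202 216]
 [216 216 216 217 217 218 211 196 174 154 197 217 217 216 217 216 217 216
  216 216 217 218 210 175 149 166]
 [217 217 217 217 218 210 196 175 148 181 213 217 216 216 217 217 217 217
  217 216 217 219 199 139  89  93]
 [217 217 217 218 209 195 175 148 183 214 218 218 216 217 217 217 217 216
  217 217 217 220 190 111  82  83]
 
[... 1807 characters left out ...]
17 216 217
  217 217 218 211 165  83  84  88]
 [218 200 183 173 176 202 216 219 218 217 218 217 217 217 217 217 217 217
  217 217 219 207 154  87  91  89]
 [219 190 143 155 176 189 199 204 200 204 214 219 218 218 218 217 216 217
  217 217 220 197 126  60  81  97]
 [218 212 174 123 128 148 163 174 181 191 200 204 199 203 214 219 219 219
  218 218 221 193 110  40  58  67]
 [217 219 213 188 172 147 106 111 131 151 164 175 183 191 199 204 204 207
  216 222 223 194 109  37  45  48]
 [217 217 218 215 213 209 203 186 171 149 107 111 134 153 164 176 170 156
  166 180 194 189 134  50  44  45]
 [217 216 217 218 218 219 222 218 214 209 203 187 155 125 108 111 126 121
  119 132 148 153 142 145 141 104]]
```

The pole is back in its rest, with the finger within about 1 px of its start. The hatch edge is unchanged since the click, the bowl and cups haven't moved, and the gripper is clear, so I'm handing in.

```bash
python3 -c "
from rig import ctrl; print(ctrl.finish_job())"
```

```text
the job is handed in; nothing more can be done
None
```

I opened the hatch until its stay clicked and held it on the stop, unhooked the pole, laid it back in its rest within about 2 mm of where it lay, left the cups and bowl untouched, and handed in at about 25 s with no reading over about 10 N at the eye.

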